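Empty the top fitting tray, peel it off the stack and hold it out over the mat

ROBOT

A 6-joint arm with a two-finger parallel gripper is mounted at the origin on the work surface. World frame = base frame: x ahead of the robot, y to its left, z up, the work surface at z = 0. Lengths are in m, angles in rad, forces in N, time in s.
With the tool pointing down it reaches from about 0.375 to 0.9 m from the base axis. Payload 3.1 kg.
Tool frame: the origin (TCP) lies at the very end of the fingers, on their centre line; the grasp point (between the pads) lies robot.grasp_offset behind it (robot.grasp_offset is the distance from the TCP to the grasp point, in m); z points along the fingers, y is the direction in which the jaws open and shut (so a half turn about z gives the same grasp; the last joint's range is limited). The gripper opens to 87 mm and grips with 3 to 60 N. Pads are 19 mm wide; open, the fingers measure 117 mm over their backs; the gripper's body (75 mm by 190 mm) begins 51 mm behind the grasp point.
Start: joints at [-1.379, 0.527, 1.433, -0, 1.181, -0.178], TCP at [0.226, -0.582, 0.197] pointing down, gripper open.
Joint ranges: [-3.08, 3.08], [-0.75, 2.2], [0.22, 2.44], [-1.43, 4.57], [0, 2.65], [-2.85, 2.85]. Speed limits (rad/s): [2.79, 2.79, 3.14, 3.14, 3.14, 3.14].

INTERFACE

Orientations are given as a unit quaternion [x, y, z, w].
In Python, from rig import robot gives the robot as it stands.
- The arm moves only by the tool drive_tool, never from a script. Its argument "targets" is one flat list of numbers, 6 for each row, row after row: the shift along the tool's x, y, z in cm, then the turn, a rotation vector about the tool's x, y, z in degrees. A call has 1 to 12 rows; each row is the pose to reach, as a shift and turn from the pose commanded when the call began, along the tool's axes at that moment; what a row does not reach only later rows make up. A row lasts 1/12 s, in which the tool goes at most 41.7 mm and 7.16 degrees, less where a joint would pass 70% of its speed; a pose out of reach is approached as far as the arm can. A call with a gripper value outside its range is refused whole. "grip" is the gripper command: -1 is fully open, 1 is shut, values between are in proportion, set as the call begins (left out, the last holds). The fingers move at their own pace and stop on an object; "squeeze" is the grip in N (left out, the last holds). Time passes only in rows, so rows that repeat a pose let the fingers close. It gives the time, the measured TCP pose, the force and the opening at its end, in the units of the state.
- robot.get_obs(): the state, without advancing time (a new reading comes with each control period).
- robot.camera(name): name is "side" or "top" or "wrist"; returns (picture, depth): 400x640x3 uint8, red, green, blue; 400x640 float32, m along the optical axis (not along the pixel's ray), 0 where there is no reading.
- robot.calibration(name): a dict with "mtx" (3x3 intrinsics, pixels), "R" (3x3) and "t" (3): a world point X has camera coordinates R X + t; the wrist camera has in their place "hand_eye" (4x4, takes a point from camera to tool coordinates, whose origin is the TCP and whose axes are the flange's). Camera axes: x right, y down, z forward; pixel columns grow to the right and rows downward; lengths in m; the calibration is good to about 2 mm. A picture is of the moment at which its call begins: read the wrist's pose just before it. calibration takes no time and is no camera call.
- robot.hand_in(): hands the job in, once; it reports no verdict.
The state is a dict: "time": time; "q": joint angles; "joint_velocities": joint speeds; "joint_torque": joint torques, N m; "position": TCP position; "tool_rot": TCP orientation; "ft_force": force on the tool from outside, world axes, zero at the start; "moment": the same for the moment, N m; "grip_width": finger opening in m.
Only numpy, scipy, OpenCV 4.12 (cv2) and the standard library are available. Lean on these libraries where they do the work, as an engineer would, in place of code of your own. Each camera call takes 0.05 s, during which the arm holds its last target.

TASK

The next client needs a fitting tray, but things were left in the top tray of the nested stack: set the two hearing-aid cases from it in the blue bin and the orange cleaning tool in the white bin, without dropping them. Then peel the emptied tray, which clings to the stack, by lifting one corner first while the opposite corner stays down, leaving the rest of the stack standing where it is, and hold the tray out level, a hand's width above the middle of the grey fitting mat, for the audiologist to take; finish while still holding it there. Leave the headset, magnifier, glass dish and the cases in the chrome rack alone.

Things in the scene. Friction and masses are not known exactly. Their poses are not given: they have to be found in the camera images.
- tray: Top tray, cream, 70 g: 150 (own x) x 210 (own y) x 34 mm, corners cut at 45 degrees. Origin: centre of its underside, z up; it starts 92 mm above the counter, axes along the stack's. Floor 2 mm thick, inside 121 x 181 mm. Its rolled rim, 10 mm wide, spans heights 18 to 34 mm and rests on the rim below. Nubs mid-side cling with about 3.5 N each until risen some 13 mm: a corner lifts with 6 to 9 N.
- corner0 (a point): Top middle of the tray's cut-corner rim piece at own +x +y: (57.5, 87.5, 34) mm in the tray's frame. The piece is 40 mm long, faces 45 degrees between own +x and +y, and can be pinched across its 10 mm (upright flat faces), one finger inside and one outside, at most 14 mm deep: the rims beneath follow flush below.
- corner1 (a point): The same at own -x +y: (-57.5, 87.5, 34) mm.
- corner2 (a point): The same at own -x -y: (-57.5, -87.5, 34) mm, diagonally opposite corner0.
- corner3 (a point): The same at own +x -y: (57.5, -87.5, 34) mm, diagonally opposite corner1.
- stack: The rest of the stack: five trays like the top one nested on a heavy chrome base plate, standing loose, together 2.5 kg. 150 x 210 mm, its uppermost rim 110 mm above the counter. Origin: centre of its underside; axes as the tray's.
- case_teal: Teal hard plastic hearing-aid case lying in the top tray, 38 mm (own x) x 56 mm (own y) x 28 mm tall, 45 g. Origin: centre of its underside, z up. The long side lies roughly along the tray's long side, near one end of the tray (either end).
- case_plum: Plum (dark purple) case, the same size, near the other end of the tray.
- tool: Orange-handled cleaning tool with a dark band and a small steel loop, lying flat in the middle of the top tray, roughly along the tray's own x: 90 mm long (own x), 22 g. Handle 14 x 14 mm in section, from 45 mm on the -x side to 17 mm on the +x side of the origin, the loop beyond it. Origin: middle of the length, underside.
- bin_cases: Blue open bin for cases, fixed to the counter, 120 mm (own x) x 165 mm (own y) x 46 mm tall, walls and floor 4 mm (inside 112 x 157 mm). Origin: centre of its underside. It may be the nearer or the farther of the two bins.
- bin_tools: White open bin for tools, same size, fixed.
- mat: Dark grey fitting mat, 220 mm (own x) x 180 mm (own y), 3 mm thick, fixed. Origin: centre of its underside.
- headband: Black audiometer headset lying flat, 28 mm high, 222 x 232 mm, loose; origin on the counter 30 mm inside the top of the band; to be left alone.
- magnifier: Pewter hand magnifier lying flat, lens 86 mm across, 12 mm high, 190 mm long; origin under the lens; to be left alone.
- dish: Small glass cleaning dish, 84 mm across, 28 mm high; to be left alone.
- racked0: Grey case, one of four lying tilted in a row along y on the chrome rack (300 mm long, 80 mm high, 100 mm deep) at the back; to be left alone, like the other three.
- racked1: Teal case in the rack; to be left alone.
- racked2: Plum case in the rack; to be left alone.
- racked3: Grey case in the rack; to be left alone.
Not all that is in view belongs to the job. Leave any red or yellow look-alike of the case_plum alone.

How it is judged:
On the way, in this order (a step that is already met when the one before it is completed fails the run):
1. both cases from the tray lie in the blue bin and the cleaning tool in the white bin, let go and at rest (x of case_teal in the frame of bin_cases between -0.056 and 0.056 m and y of case_teal in the frame of bin_cases between -0.0785 and 0.0785 m and z of each of case_teal, case_plum in the frame of bin_cases below 0.036 m and height (world z) of case_teal between -0.01 and 0.05 m and contact force between each of case_teal, case_plum, tool and the fingers below 0.05 N and linear speed of each of case_teal, case_plum, tool below 0.05 m/s and x of case_plum in the frame of bin_cases between -0.056 and 0.056 m and y of case_plum in the frame of bin_cases between -0.0785 and 0.0785 m and height (world z) of case_plum between -0.01 and 0.05 m and x of tool in the frame of bin_tools between -0.056 and 0.056 m and y of tool in the frame of bin_tools between -0.0785 and 0.0785 m and z of tool in the frame of bin_tools below 0.036 m and height (world z) of tool between -0.01 and 0.05 m), for 0.1 s.
2. one corner of the tray is lifted (17 mm or more) and highest while the opposite corner is still down on the stack (risen under 8 mm) and the two others have risen less than 22 mm (((z of corner0 in the frame of stack above 0.143 m and z of corner2 in the frame of stack below 0.134 m and z of each of corner1, corner3 in the frame of stack below 0.148 m) or (z of corner1 in the frame of stack above 0.143 m and z of corner3 in the frame of stack below 0.134 m and z of each of corner2, corner0 in the frame of stack below 0.148 m) or (z of corner2 in the frame of stack above 0.143 m and z of corner0 in the frame of stack below 0.134 m and z of each of corner3, corner1 in the frame of stack below 0.148 m) or (z of corner3 in the frame of stack above 0.143 m and z of corner1 in the frame of stack below 0.134 m and z of each of corner0, corner2 in the frame of stack below 0.148 m))), for 0.1 s.
At the end, for the whole second after the job is handed in: Cases in the blue bin, tool in the white bin, at rest; tray gripped and still, underside 70 to 300 mm above the counter, level within 15 degrees, centre within 50 mm of the mat centre seen from above, clear of the stack; the stack upright within 20 mm of its start (x of case_teal in the frame of bin_cases between -0.056 and 0.056 m and y of case_teal in the frame of bin_cases between -0.0785 and 0.0785 m and z of each of case_teal, case_plum in the frame of bin_cases below 0.036 m and height (world z) of case_teal between -0.01 and 0.05 m and x of case_plum in the frame of bin_cases between -0.056 and 0.056 m and y of case_plum in the frame of bin_cases between -0.0785 and 0.0785 m and height (world z) of case_plum between -0.01 and 0.05 m and x of tool in the frame of bin_tools between -0.056 and 0.056 m and y of tool in the frame of bin_tools between -0.0785 and 0.0785 m and z of tool in the frame of bin_tools below 0.036 m and height (world z) of tool between -0.01 and 0.05 m and linear speed of each of case_teal, case_plum, tool, tray below 0.05 m/s and height (world z) of tray between 0.07 and 0.3 m and angle between tray's own z axis and vertical below 0.26 rad and horizontal distance between tray and mat below 0.05 m and contact force between tray and the fingers above 0.5 N and contact force between tray and stack below 0.05 N and distance of stack from where it was at the start of the episode below 0.02 m and angle between stack's own z axis and vertical below 0.05 rad); the arm keeps its last pose, push and grip.
It fails at once if a case or the tool is dropped or thrown (in free flight faster than 1 m/s, a fall of some 50 mm) ((contact force between case_teal and anything else below 0.01 N and linear speed of case_teal above 1 m/s) or (contact force between case_plum and anything else below 0.01 N and linear speed of case_plum above 1 m/s) or (contact force between tool and anything else below 0.01 N and linear speed of tool above 1 m/s)).
It fails at once if the rest of the stack is dragged more than 20 mm, lifted or tipped (distance of stack from where it was at the start of the episode above 0.02 m or angle between stack's own z axis and vertical above 0.12 rad).
It fails at once if the headset, magnifier, dish or a racked case is moved more than 20 mm (distance of any of headband, magnifier, dish, racked0, racked1, racked2, racked3 from where it was at the start of the episode above 0.02 m).
It also fails if it takes over 72 s, if anything falls off the work surface, if the arm or the gripper's body presses on something with over 40 N, if the wrist force passes 120 N, or if a joint passes its speed limit or range.

## Working session

There is one attempt and no reset: what is moved stays moved. The work goes in short steps, Python scripts to look and compute and a tool call to move; the robot and the scene stay as the last step left them, time stands still between calls to the robot, and variables do not carry over. Pictures are saved under pics/ and viewed, and the job is handed in when it is done.

Besides the shell and the picture viewer there is one more tool, called after ">>>" as name(argument=value, ...), one argument or row to a line, values as JSON. drive_tool: Moves the arm, as the interface text tells. Its arguments: {"type":"object","properties":{"targets":{"type":"array","items":{"type":"number"}},"grip":{"type":"number"},"squeeze":{"type":"number"}},"required":["targets"]}

```bash
ls; mkdir -p pics; cat > h.py <<'E'
import numpy as np,cv2
from rig import robot
from scipy.spatial.transform import Rotation as R
def snap(n,f):
    p,d=robot.camera(n); cv2.imwrite('pics/'+f+'.png',p[:,:,::-1]); np.savez('pics/'+f+'.npz',p=p,d=d); return p,d
def world(n,d,obs=None):
    c=robot.calibration(n);K=np.array(c['mtx']);v,u=np.mgrid[:d.shape[0],:d.shape[1]]
    X=np.stack([(u-K[0,2])/K[0,0]*d,(v-K[1,2])/K[1,1]*d,d],-1)
    if n=='wrist':
        H=np.array(c['hand_eye']);X=X@H[:3,:3].T+H[:3,3]
        return X@R.from_quat(obs['tool_rot']).as_matrix().T+np.array(obs['position'])
    return (X-np.array(c['t']))@np.array(c['R'])
E
python3 - <<'E'
from h import *
o=robot.get_obs();print(o,robot.grasp_offset)
for n in('top','side'):
    snap(n,n+'0');c=robot.calibration(n);print(n,c)
E
```

```text
pics
{'time': 0.0, 'q': array([-1.37848623e+00,  5.28465773e-01,  1.43393924e+00, -2.05413950e-05,
        1.18138807e+00, -1.78513190e-01]), 'joint_velocities': array([ 0.00017671, -0.00045608, -0.00215575,  0.00019034,  0.00029606,
       -0.0003615 ]), 'joint_torque': array([-9.14145476e-04, -4.40045786e+01, -1.76592797e+01,  6.34071068e-02,
        5.82780212e-02, -1.70462590e-04]), 'position': array([ 0.22634597, -0.58170592,  0.1955602 ]), 'tool_rot': array([ 9.82859132e-01,  1.84354867e-01, -1.70869546e-05, -1.10012121e-03]), 'ft_force': array([-0.73883421, -0.00982887, -0.75094392]), 'moment': array([ 0.01703961, -0.03776068, -0.00151281]), 'grip_width': 0.08687749051609375} 0.0187
top {'mtx': array([[501.98896261,   0.        , 314.18565733],
       [  0.        , 501.98896261, 193.4739226 ],
       [  0.        ,   0.        ,   1.        ]]), 'R': array([[-0.02880676, -0.99947226, -0.01501253],
       [-0.99747703,  0.02971763, -0.06447041],
       [ 0.06488253,  0.01311747, -0.99780669]]), 't': array([0.03203864, 0.5593317 , 1.44833011])}
side {'mtx': array([[448.24255814,   0.        , 310.36913929],
       [  0.        , 448.24255814, 190.63487888],
       [  0.        ,   0.        ,   1.        ]]), 'R': array([[-0.96994035, -0.24312399,  0.01031718],
       [-0.18107595,  0.69277816, -0.69804722],
       [ 0.16256451, -0.67893236, -0.7159774 ]]), 't': array([0.53293935, 0.18963026, 1.16783118])}
```

View pics/top0.png

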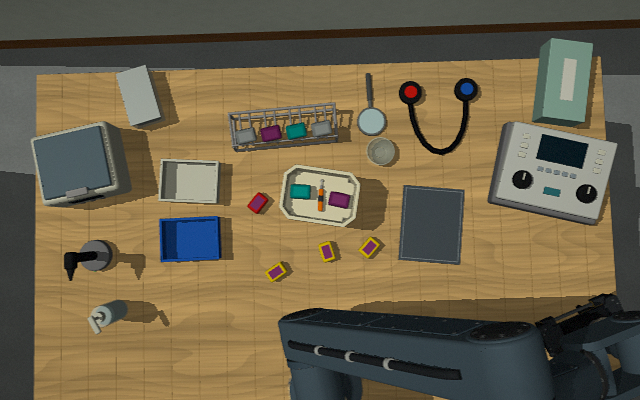

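View pics/side0.png

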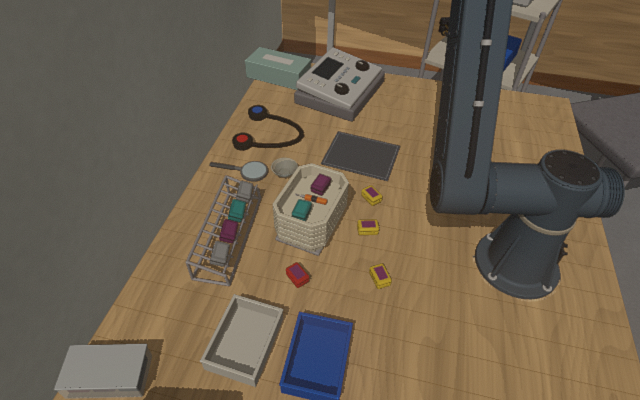

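The top view shows the stack at (320,196). In its tray are the teal case (300,191), the plum case (340,200) and the orange tool (321,196).
- **Could be mistaken for the cases:** racked teal (296,131), racked plum (271,133), red (258,203), yellow (277,271), (328,251) and (370,247).
- **My choice:** the two cases inside the cream tray.
- **Other things:** blue bin (190,240), white bin (190,182), mat (432,224).

Next I take measurements and a close crop.

```bash
python3 - <<'E'
from h import *
z=np.load('pics/top0.npz');p,d=z['p'],z['d'];W=world('top',d)
cv2.imwrite('pics/crop0.png',cv2.resize(p[155:240,265:375,::-1],None,fx=7,fy=7,interpolation=cv2.INTER_NEAREST)[:595,:770])
hsv=cv2.cvtColor(p,cv2.COLOR_RGB2HSV)
def rect(m,name):
    P=W[m];r=cv2.minAreaRect((P[:,:2]*1000).astype(np.float32));print(name,m.sum(),np.round(r[0],1),np.round(r[1],1),round(r[2],1),'z med',np.round(np.percentile(P[:,2],[5,50,95])*1000))
V,U=np.mgrid[:400,:640]
def box(a,b,c,e): return (U>=a)&(U<b)&(V>=c)&(V<e)
Z=W[...,2]
h,s,v=hsv[...,0],hsv[...,1],hsv[...,2]
tr=box(275,365,160,230)
rect(tr&(Z>.112)&(Z<.14)&(s<90),'trayrim')
rect(tr&(h>80)&(h<95)&(s>150)&(Z>.1),'teal')
rect(tr&(h>140)&(h<172)&(s>90)&(Z>.1),'plum')
rect(tr&(h>5)&(h<22)&(s>140)&(Z>.09),'tool')
rect(box(150,230,208,270)&(h>100)&(h<125)&(s>150)&(Z>.035),'blue')
rect(box(150,230,150,208)&(s<60)&(Z>.035)&(v>90),'white')
rect(box(395,470,180,270)&(v<110)&(Z<.02),'mat')
for (u,v_) in [(321,196),(300,191),(340,200),(190,240),(190,182),(432,224),(310,210),(288,195),(382,152)]: print(u,v_,np.round(W[v_,u],3))
E
```

```text
trayrim 1061 [ 5.482e+02 -1.000e-01] [210.1 149.7] 79.8 z med [115. 126. 131.]
teal 262 [520.8  41.8] [132.1  57.3] 15.6 z med [119. 123. 128.]
plum 269 [506. -43.] [ 53.3 100.6] 74.2 z med [118. 123. 127.]
tool 77 [537.2  -1.8] [12. 58.] 85.3 z med [104. 108. 113.]
blue 533 [442.6 229.1] [123.  466.2] 1.2 z med [41. 47. 53.]
white 483 [577.7 224.4] [489.9 137.8] 79.4 z med [42. 47. 52.]
mat 4574 [ 460.3 -326.1] [184.1 220.6] 83.5 z med [-1.  4.  9.]
321 196 [ 0.547 -0.004  0.111]
300 191 [0.561 0.052 0.126]
340 200 [ 0.533 -0.055  0.125]
190 240 [0.435 0.384 0.009]
190 182 [0.606 0.384 0.001]
432 224 [ 0.461 -0.327  0.   ]
310 210 [0.509 0.027 0.1  ]
288 195 [0.553 0.088 0.091]
382 152 [ 0.677 -0.188  0.008]
```

View pics/crop0.png

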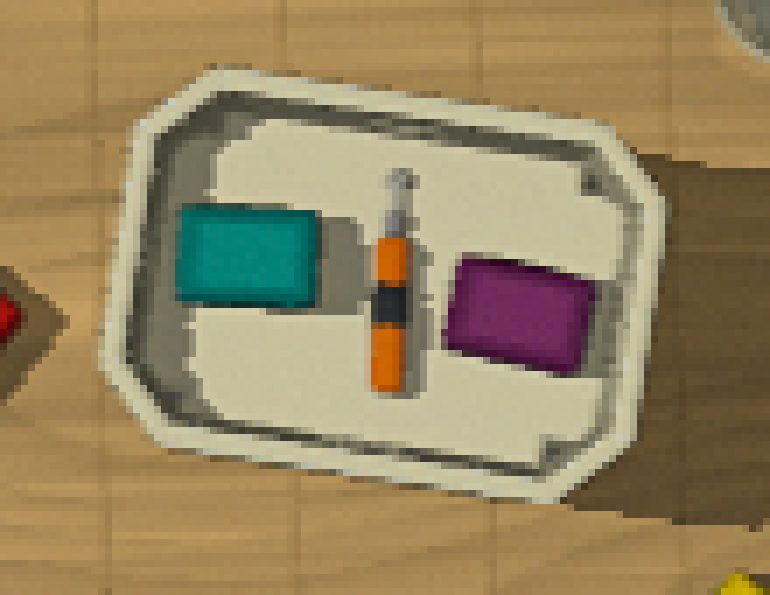

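```bash
cat >> h.py <<'E'
def plane(n,uv,z):
    c=robot.calibration(n);K=np.array(c['mtx']);M=np.array(c['R']);t=np.array(c['t'])
    uv=np.asarray(uv,float);r=np.c_[(uv[:,0]-K[0,2])/K[0,0],(uv[:,1]-K[1,2])/K[1,1],np.ones(len(uv))]@M
    o=-M.T@t; return o+r*((z-o[2])/r[:,2])[:,None]
def prect(n,m,z,name=''):
    k,l,st,_=cv2.connectedComponentsWithStats(m.astype(np.uint8));i=1+np.argmax(st[1:,4])
    v,u=np.nonzero(l==i);P=np.concatenate([plane(n,np.c_[u+a,v+b],z) for a in(-.5,.5) for b in(-.5,.5)])
    r=cv2.minAreaRect((P[:,:2]*1000).astype(np.float32));print(name,len(u),np.round(r[0],1),np.round(r[1],1),round(r[2],1),'mean',np.round(P.mean(0)*1000,1))
E
python3 - <<'E'
from h import *
z=np.load('pics/top0.npz');p,d=z['p'],z['d'];W=world('top',d)
hsv=cv2.cvtColor(p,cv2.COLOR_RGB2HSV)
V,U=np.mgrid[:400,:640]
def box(a,b,c,e): return (U>=a)&(U<b)&(V>=c)&(V<e)
Z=W[...,2];h,s,v=[hsv[...,i].astype(int) for i in range(3)]
tr=box(275,365,160,230)
prect('top',tr&(s<75)&(v>120)&(Z>.085),.126,'tray')
prect('top',tr&(h>80)&(h<95)&(s>150)&(Z>.112),.122,'teal')
prect('top',tr&(h>140)&(h<172)&(s>90)&(Z>.112),.122,'plum')
prect('top',box(312,330,185,213)&(((h>5)&(h<18)&(s>150))|(v<75)),.108,'tool')
prect('top',box(150,230,208,270)&(h>100)&(h<125)&(s>150),.046,'blue')
prect('top',box(150,230,150,208)&(s<75)&(v>90)&(Z>.03),.046,'white')
prect('top',box(395,470,180,270)&(v<115)&(Z<.02)&(s<90),.003,'mat')
np.set_printoptions(linewidth=250)
prect('top',box(245,275,185,220)&((h<8)|(h>172))&(s>150),.028,'red')
E
```

```text
tray 2526 [5.482e+02 3.000e-01] [211.8 152.3] 79.7 mean [545.9  -8.1 126. ]
teal 262 [560.9  53.3] [55.4 39.8] 84.2 mean [560.7  52.8 122. ]
plum 267 [535.5 -51.3] [56.3 40.5] 76.9 mean [535.3 -51.4 122. ]
tool 101 [537.2  -2.4] [16.4 60.4] 88.3 mean [536.5  -1.4 108. ]
blue 2572 [439.7 375. ] [125.8 175.3] 1.1 mean [439.5 375.   46. ]
white 483 [606.6 377.3] [171.  126.3] 86.0 mean [605.7 376.1  46. ]
mat 4579 [ 460.6 -324.3] [182.8 223.2] 83.6 mean [ 460.1 -324.3    3. ]
red 140 [537.7 181.7] [42.9 58.8] 49.9 mean [536.7 180.9  28. ]
```

```bash
cat >> h.py <<'E'
def down(th):
    a=np.radians(th);x=np.array([np.cos(a),np.sin(a),0]);z=np.array([0,0,-1.]);return np.c_[x,np.cross(z,x),z]
def rel(x,y,z,th=None,M=None):
    o=robot.get_obs();T=R.from_quat(o['tool_rot']).as_matrix();p=np.array(o['position'])
    G=down(th) if M is None else M
    print('t',round(o['time'],2),'p',np.round(p,4),'th',round(np.degrees(np.arctan2(T[1,0],T[0,0])),1),'tilt',np.round(T[:2,2],3),'w',round(o['grip_width'],4),'F',np.round(o['ft_force'],1))
    print('shift cm',np.round(T.T@(np.array([x,y,z])-p)*100,2),'rot',np.round(np.degrees(R.from_matrix(T.T@G).as_rotvec()),1))
E
python3 -c "
from h import *
rel(.561,.053,.22,84.2)"
```

```text
t 0.1 p [ 0.2264 -0.5818  0.1957] th 21.2 tilt [-0.     0.002] w 0.0871 F [ 0.4  0.3 -0.8]
shift cm [ 54.19 -47.05  -2.32] rot [ -0.1  -0.1 -63. ]
```

>>> drive_tool(
  targets=[54.2, -47.05, -2.3, 0, 0, -63, 54.2, -47.05, -2.3, 0, 0, -63, 54.2, -47.05, -2.3, 0, 0, -63, 54.2, -47.05, -2.3, 0, 0, -63, 54.2, -47.05, -2.3, 0, 0, -63, 54.2, -47.05, -2.3, 0, 0, -63, 54.2, -47.05, -2.3, 0, 0, -63, 54.2, -47.05, -2.3, 0, 0, -63, 54.2, -47.05, -2.3, 0, 0, -63, 54.2, -47.05, -2.3, 0, 0, -63, 54.2, -47.05, -2.3, 0, 0, -63, 54.2, -47.05, -2.3, 0, 0, -63],
  grip=-0.45,
  squeeze=15,
)

```text
time: 1.1
position: [0.4598, -0.1383, 0.2125]
tool_rot: [0.742, 0.671, -0.0, -0.0]
ft_force: [0.8, -0.1, 0.9]
grip_width: 0.0633
```

```bash
python3 -c "
from h import *
rel(.561,.053,.22,84.2)"
```

```text
t 1.1 p [ 0.4598 -0.1383  0.2125] th 84.2 tilt [-0.  0.] w 0.0633 F [ 0.8 -0.1  0.9]
shift cm [20.05  8.14 -0.75] rot [-0. -0.  0.]
```

>>> drive_tool(
  targets=[20.05, 8.14, -0.8, 0, 0, 0, 20.05, 8.14, -0.8, 0, 0, 0, 20.05, 8.14, -0.8, 0, 0, 0, 20.05, 8.14, -0.8, 0, 0, 0, 20.05, 8.14, -0.8, 0, 0, 0, 20.05, 8.14, -0.8, 0, 0, 0, 20.05, 8.14, -0.8, 0, 0, 0, 20.05, 8.14, -0.8, 0, 0, 0],
)

```text
time: 1.77
position: [0.5598, 0.0509, 0.22]
tool_rot: [0.741, 0.671, -0.001, -0.0]
ft_force: [0.3, -0.3, -0.5]
grip_width: 0.0631
```

```bash
python3 - <<'E'
from h import *
rel(.561,.053,.101,84.2)
o=robot.get_obs();p,d=snap('wrist','w1');W=world('wrist',d,o)
hsv=cv2.cvtColor(p,cv2.COLOR_RGB2HSV);h,s,v=[hsv[...,i].astype(int) for i in range(3)]
for nm,m in(('teal',(h>80)&(h<97)&(s>120)&(W[...,2]>.114)&(W[...,2]<.13)),('plum',(h>140)&(h<172)&(s>70)&(W[...,2]>.114)&(W[...,2]<.13)),('rim',(s<75)&(v>100)&(W[...,2]>.12)&(W[...,2]<.132)),('tool',(h>5)&(h<18)&(s>150)&(W[...,2]>.09)&(W[...,2]<.115))):
    k,l,st,_=cv2.connectedComponentsWithStats(m.astype(np.uint8))
    if k<2: print(nm,'none');continue
    mm=l==1+np.argmax(st[1:,4]);P=W[mm]*1000;r=cv2.minAreaRect(P[:,:2].astype(np.float32));print(nm,mm.sum(),np.round(r[0],1),np.round(r[1],1),round(r[2],1),'z',np.round(np.median(P[:,2]),1))
E
```

```text
t 1.77 p [0.5598 0.0509 0.22  ] th 84.3 tilt [-0.002 -0.001] w 0.0631 F [ 0.3 -0.3 -0.5]
shift cm [ 0.23  0.12 11.89] rot [-0.1  0.1  0.1]
teal 2137 [560.9  54.9] [54.6 37.3] 85.8 z 122.2
plum 923 [533.2 -59.7] [35.  37.3] 77.0 z 122.3
rim 3486 [557.6  54.1] [104.8 149.4] 80.8 z 126.0
tool 333 [520.5   1.9] [13.1 26.1] 85.5 z 107.7
```

View pics/w1.png

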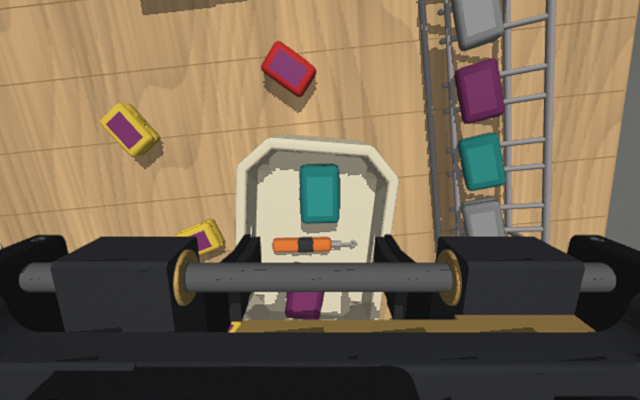

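Wrist view: teal case at (320,193), between the fingers, and the measurement agrees with the top camera (centre within 2 mm, size 55x37, top at 122 mm). I'll descend.

>>> drive_tool(
  targets=[0.35, 0.12, 3.5, 0, 0, -1, 0.35, 0.12, 7, 0, 0, -1, 0.35, 0.12, 10, 0, 0, -1, 0.35, 0.12, 11.5, 0, 0, -1, 0.35, 0.12, 12, 0, 0, -1, 0.35, 0.12, 12, 0, 0, -1, 0.35, 0.12, 12, 0, 0, -1],
)

```text
time: 2.4
position: [0.5625, 0.053, 0.1013]
tool_rot: [0.736, 0.676, 0.0, 0.0]
ft_force: [0.2, -0.2, 0.2]
grip_width: 0.063
```

>>> drive_tool(
  targets=[0, 0, 0, 0, 0, 0, 0, 0, 0, 0, 0, 0, 0, 0, 0, 0, 0, 0, 0, 0, 0, 0, 0, 0, 0, 0, 0, 0, 0, 0, 0, 0, 0, 0, 0, 0],
  grip=0.6,
  squeeze=15,
)

```text
time: 2.9
position: [0.5623, 0.0544, 0.1009]
tool_rot: [0.736, 0.677, 0.0, 0.0]
ft_force: [-0.6, 0.3, 0.1]
grip_width: 0.0312
```

>>> drive_tool(
  targets=[0, 0, -1, 0, 0, 0, 0, 0, -3, 0, 0, 0, 0, 0, -6, 0, 0, 0, 0, 0, -9, 0, 0, 0, 0, 0, -11, 0, 0, 0, 0, 0, -12, 0, 0, 0],
)

```text
time: 3.4
position: [0.564, 0.0542, 0.2245]
tool_rot: [0.736, 0.677, 0.002, 0.002]
ft_force: [0.1, -0.5, -0.6]
grip_width: 0.0174
```

```bash
python3 -c "
from h import *
rel(.440,.420,.22,91)"
```

```text
t 3.4 p [0.564  0.0542 0.2245] th 85.3 tilt [ 0.006 -0.001] w 0.0174 F [ 0.1 -0.5 -0.6]
shift cm [ 35.43 -15.38   0.35] rot [ 0.4  0.  -5.7]
```

```bash
python3 -c "
from h import *
snap('side','s2');snap('wrist','w2')"
```

```text
(no output)
```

View pics/w2.png

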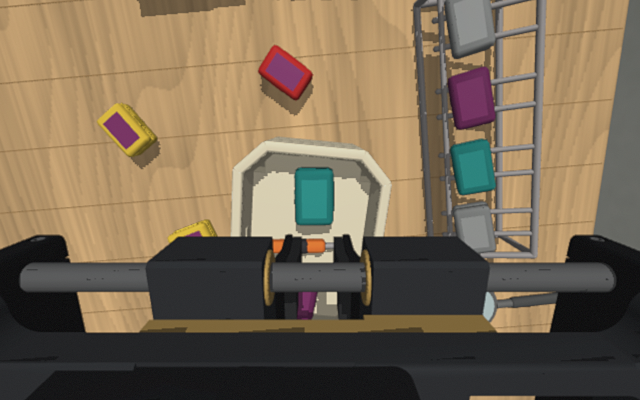

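View pics/s2.png

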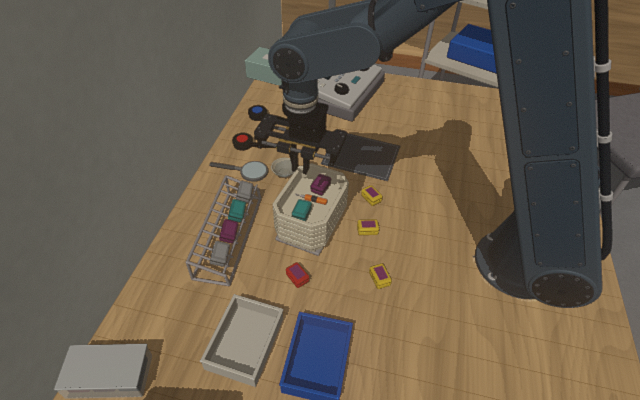

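```bash
python3 -c "
from h import *
c=robot.calibration('side');K,M,t=[np.array(c[k]) for k in('mtx','R','t')]
for P in([.564,.054,.2245],[.561,.054,.122]):
  q=K@(M@np.array(P)+t);print(q[:2]/q[2],q[2])
print(np.array(robot.calibration('wrist')['hand_eye']).round(4), robot.get_obs()['tool_rot'])
"
```

```text
[299.85244222 177.21520057] 1.0621182881539932
[301.25942505 206.54818688] 1.1350182778812983
[[ 7.000e-04 -9.664e-01 -2.569e-01  7.010e-02]
 [ 1.000e+00  8.000e-04 -3.000e-04 -1.100e-03]
 [ 5.000e-04 -2.569e-01  9.664e-01 -1.886e-01]
 [ 0.000e+00  0.000e+00  0.000e+00  1.000e+00]] [0.73577949 0.67721638 0.00171561 0.00188749]
```

```bash
python3 - <<'E'
from h import *
z=np.load('pics/s2.npz');cv2.imwrite('pics/s2c.png',cv2.resize(z['p'][110:260,230:380,::-1],None,fx=4,fy=4,interpolation=cv2.INTER_NEAREST))
o=robot.get_obs();z=np.load('pics/w2.npz');p,d=z['p'],z['d'];W=world('wrist',d,o)
hsv=cv2.cvtColor(p,cv2.COLOR_RGB2HSV);h,s,v=[hsv[...,i].astype(int) for i in range(3)]
for nm,m in(('teal',(h>80)&(h<97)&(s>120)&(W[...,2]>.114)&(W[...,2]<.13)),('rim',(s<75)&(v>100)&(W[...,2]>.12)&(W[...,2]<.132))):
    k,l,st,_=cv2.connectedComponentsWithStats(m.astype(np.uint8))
    mm=l==1+np.argmax(st[1:,4]);P=W[mm]*1000;r=cv2.minAreaRect(P[:,:2].astype(np.float32));print(nm,mm.sum(),np.round(r[0],1),np.round(r[1],1),round(r[2],1),'z',np.round(np.median(P[:,2]),1))
E
```

```text
teal 2052 [559.2  55.2] [54.7 36.1] 85.9 z 120.2
rim 3217 [557.   59.6] [ 93.8 149.8] 80.6 z 124.0
```

View pics/s2c.png

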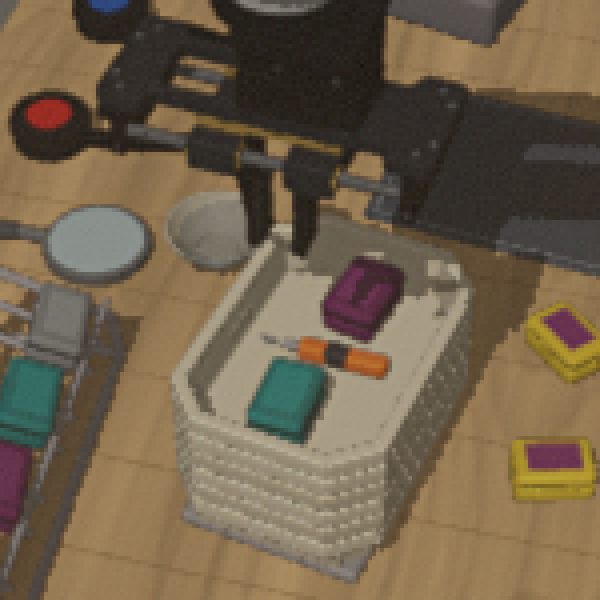

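```bash
python3 - <<'E'
from h import *
z=np.load('pics/s2.npz');W=world('side',z['d'])
for u,v in [(294,172),(294,168),(305,172),(305,168),(305,160),(293,160),(305,174),(294,174)]: print(u,v,W[v,u].round(3))
z=np.load('pics/w2.npz');c=robot.calibration('wrist');K=c['mtx'];print(K)
o=robot.get_obs();d=z['d'];W=world('wrist',d,o)
for u,v in [(290,240),(290,250),(345,240),(345,250),(295,265),(340,265),(285,245),(350,245)]: print(u,v,d[v,u],W[v,u].round(3))
E
```

```text
294 172 [ 0.612 -0.061  0.125]
294 168 [0.575 0.063 0.26 ]
305 172 [0.548 0.068 0.258]
305 168 [0.549 0.065 0.268]
305 160 [0.549 0.065 0.293]
293 160 [0.578 0.06  0.281]
305 174 [0.548 0.067 0.251]
294 174 [ 0.61  -0.055  0.123]
[[312.14053787   0.         317.1645269 ]
 [  0.         312.14053787 205.83227449]
 [  0.           0.           1.        ]]
290 240 0.1631182 [0.549 0.066 0.258]
290 250 0.15280567 [0.55  0.065 0.269]
345 240 0.16211674 [0.578 0.064 0.259]
345 250 0.15203631 [0.577 0.063 0.27 ]
295 265 0.08391888 [0.559 0.088 0.334]
340 265 0.08424151 [0.571 0.087 0.334]
285 245 0.15543406 [0.547 0.067 0.266]
350 245 0.15574062 [0.579 0.064 0.266]
```

```bash
python3 - <<'E'
from h import *
o=robot.get_obs();print(o['position'],o['time'],o['grip_width'])
z=np.load('pics/s2.npz')
W=world('side',z['d']);m=(W[...,2]>.15)&(W[...,2]<.3)&(abs(W[...,0]-.564)<.05)&(abs(W[...,1]-.054)<.04)
v,u=np.nonzero(m);P=W[m];i=np.argsort(P[:,2])[:15]
for k in i: print(u[k],v[k],P[k].round(3))
E
```

```text
[0.56352366 0.05426869 0.22295665] 3.5 0.01749429153527569
303 173 [0.554 0.064 0.25 ]
295 171 [0.573 0.062 0.25 ]
305 174 [0.548 0.067 0.251]
304 173 [0.551 0.064 0.251]
294 171 [0.575 0.064 0.251]
298 166 [0.571 0.045 0.251]
306 173 [0.547 0.064 0.251]
296 169 [0.572 0.057 0.251]
292 170 [0.58  0.062 0.251]
298 165 [0.571 0.043 0.252]
293 170 [0.578 0.063 0.253]
297 167 [0.572 0.051 0.253]
308 169 [0.545 0.051 0.253]
294 170 [0.575 0.063 0.253]
295 170 [0.573 0.063 0.254]
```

The grasp missed. Side and wrist depth both put the real fingertips about 27 mm above the reported TCP, so the fingers closed over the case's top. I'll open again and measure the tips at that width.

>>> drive_tool(
  targets=[0, 0, 0, 0, 0, 0, 0, 0, 0, 0, 0, 0, 0, 0, 0, 0, 0, 0, 0, 0, 0, 0, 0, 0, 0, 0, 0, 0, 0, 0, 0, 0, 0, 0, 0, 0, 0, 0, 0, 0, 0, 0, 0, 0, 0, 0, 0, 0],
  grip=-0.45,
)

```text
time: 4.17
position: [0.5621, 0.0543, 0.2204]
tool_rot: [0.736, 0.677, -0.0, -0.0]
ft_force: [-0.7, -0.7, 0.1]
grip_width: 0.0602
```

```bash
cat >> h.py <<'E'
def tips(f):
    o=robot.get_obs();print(o['position'].round(4),o['time'],o['grip_width'])
    x,y,zz=o['position']
    p,d=snap('side',f);W=world('side',d)
    m=(W[...,2]>.14)&(W[...,2]<zz+.12)&(abs(W[...,0]-x)<.09)&(abs(W[...,1]-y)<.04)&(p.max(2)<70)
    v,u=np.nonzero(m);P=W[m]
    for s in(-1,1):
        k=np.nonzero(s*(P[:,0]-x)>0)[0];k=k[np.argsort(P[k,2])[:8]];print(s,P[k].min(0).round(3),P[k].max(0).round(3),np.c_[u[k],v[k]].mean(0))
E
python3 - <<'E'
from h import *
tips('s3')
o=robot.get_obs();p,d=snap('wrist','w3')
W=world('wrist',d,o);Q=(W-o['position'])@R.from_quat(o['tool_rot']).as_matrix()
m=(d>.12)&(d<.2)&(p.max(2)<70);print(Q[m][np.argsort(-Q[m][:,2])[:10]].round(4))
cv2.imwrite('pics/s3c.png',cv2.resize(cv2.imread('pics/s3.png')[110:260,230:380],None,fx=4,fy=4))
E
```

```text
[0.5621 0.0543 0.2204] 4.1667 0.06021001497155919
-1 [0.522 0.048 0.247] [0.531 0.071 0.253] [313.875 175.375]
1 [0.592 0.054 0.247] [0.6   0.064 0.252] [286.    169.125]
[[-0.0027  0.0299 -0.0251]
 [-0.0034  0.0298 -0.0262]
 [-0.0016  0.0297 -0.0263]
 [-0.0045  0.0297 -0.0267]
 [-0.0007  0.0295 -0.0269]
 [-0.0049  0.0297 -0.027 ]
 [-0.0025  0.0296 -0.027 ]
 [ 0.0083  0.0296 -0.0271]
 [ 0.0048  0.0298 -0.0272]
 [ 0.0095  0.0328 -0.0272]]
```

View pics/s3c.png

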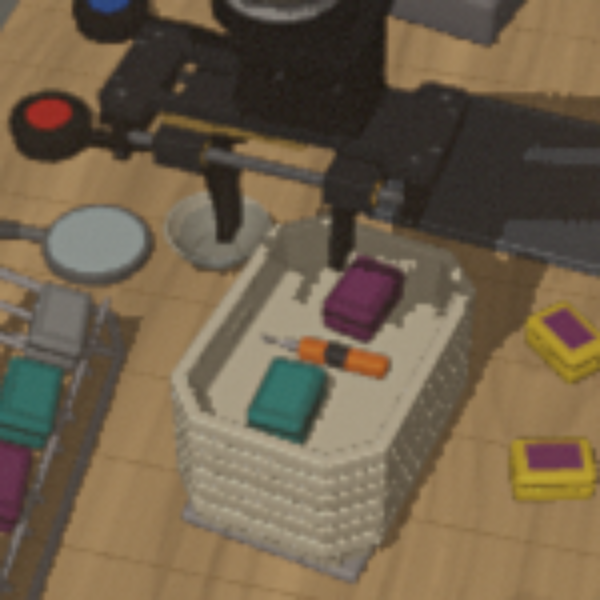

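View pics/w3.png

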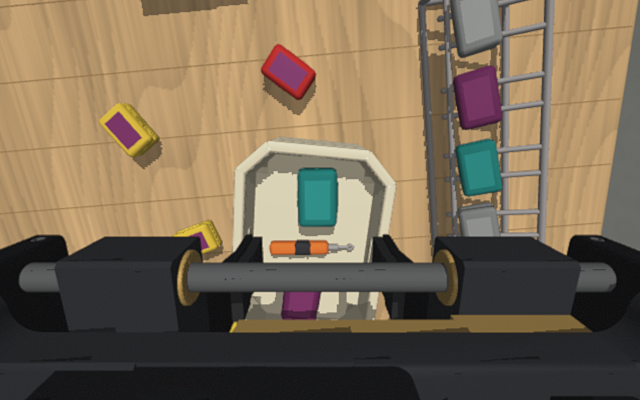

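Real tips sit at tool z = −26 mm, i.e. 26 mm above the reported TCP, and the inner faces are at ±30 mm as expected. I'll use tip z = TCP z + 0.026 from here on.

>>> drive_tool(
  targets=[0.05, 0.1, 3.5, 0, 0, 0, 0.05, 0.1, 7, 0, 0, 0, 0.05, 0.1, 10, 0, 0, 0, 0.05, 0.1, 12.5, 0, 0, 0, 0.05, 0.1, 14, 0, 0, 0, 0.05, 0.1, 14.4, 0, 0, 0, 0.05, 0.1, 14.4, 0, 0, 0, 0.05, 0.1, 14.4, 0, 0, 0],
)

```text
time: 4.93
position: [0.564, 0.0546, 0.0772]
tool_rot: [0.736, 0.677, 0.0, 0.0]
ft_force: [0.1, 0.6, -0.1]
grip_width: 0.0635
```

>>> drive_tool(
  targets=[0, 0, 0, 0, 0, 0, 0, 0, 0, 0, 0, 0, 0, 0, 0, 0, 0, 0, 0, 0, 0, 0, 0, 0, 0, 0, 0, 0, 0, 0, 0, 0, 0, 0, 0, 0, 0, 0, 0, 0, 0, 0],
  grip=0.6,
  squeeze=15,
)

```text
time: 5.52
position: [0.5634, 0.0547, 0.0772]
tool_rot: [0.736, 0.677, 0.0, 0.0]
ft_force: [-1.2, -0.2, 4.5]
grip_width: 0.0378
```

Gripped at 37.8 mm. Next I lift.

>>> drive_tool(
  targets=[0, 0, -1, 0, 0, 0, 0, 0, -3, 0, 0, 0, 0, 0, -6, 0, 0, 0, 0, 0, -9, 0, 0, 0, 0, 0, -11, 0, 0, 0, 0, 0, -12, 0, 0, 0],
)

```text
time: 6.02
position: [0.5649, 0.0546, 0.2001]
tool_rot: [0.736, 0.677, 0.002, 0.002]
ft_force: [0.5, -0.1, -0.6]
grip_width: 0.0378
```

```bash
python3 -c "
from h import *
rel(.440,.415,.19,91)"
```

```text
t 6.02 p [0.5649 0.0546 0.2001] th 85.2 tilt [ 0.006 -0.001] w 0.0378 F [ 0.5 -0.1 -0.6]
shift cm [ 34.88 -15.44   0.92] rot [ 0.3  0.  -5.8]
```

>>> drive_tool(
  targets=[1.4, -0.6, 0, 0, 0, -1, 4.2, -1.9, 0, 0, 0, -2, 7.6, -3.4, 0, 0, 0, -3, 11.1, -4.9, 0, 0, 0, -4, 14.6, -6.5, 0.1, 0, 0, -5, 18.1, -8, 0.3, 0, 0, -5.8, 21.6, -9.6, 0.5, 0, 0, -5.8, 25.1, -11.1, 0.7, 0, 0, -5.8, 28.6, -12.6, 0.9, 0, 0, -5.8, 31.7, -14, 0.9, 0, 0, -5.8, 33.9, -15, 0.9, 0, 0, -5.8, 34.9, -15.4, 0.9, 0, 0, -5.8],
)

```text
time: 7.02
position: [0.4364, 0.418, 0.1868]
tool_rot: [0.699, 0.715, -0.001, -0.001]
ft_force: [-0.1, 0.1, 0.1]
grip_width: 0.0379
```

```bash
python3 - <<'E'
from h import *
snap('side','s4')
o=robot.get_obs();p,d=snap('wrist','w4');W=world('wrist',d,o)
rel(.440,.415,-.009,91)
hsv=cv2.cvtColor(p,cv2.COLOR_RGB2HSV);h,s,v=[hsv[...,i].astype(int) for i in range(3)]
m=(h>100)&(h<125)&(s>150)&(W[...,2]>.04)&(W[...,2]<.052)
P=W[m]*1000;r=cv2.minAreaRect(P[:,:2].astype(np.float32));print(np.round(r[0],1),r[1],r[2],P.min(0),P.max(0))
E
```

```text
t 7.12 p [0.4376 0.4163 0.1869] th 91.2 tilt [-0.001 -0.001] w 0.0375 F [ 0.2 -0.2 -0.3]
shift cm [-0.12  0.25 19.59] rot [-0.   0.   0.2]
[438.3 410. ] (122.1303482055664, 107.31226348876953) 1.247816801071167 [376.45370977 357.63333423  42.40316123] [500.33389148 464.65232964  48.9973016 ]
```

View pics/s4.png

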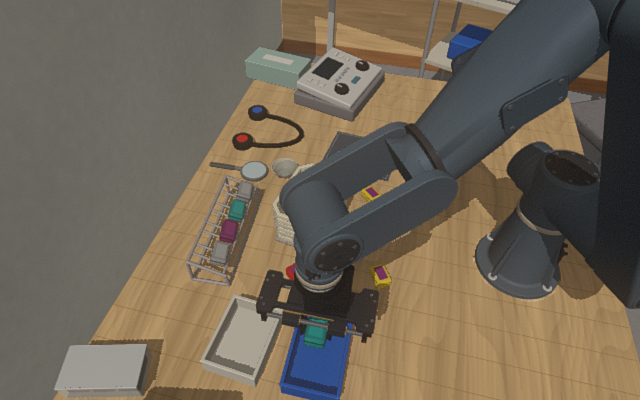

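View pics/w4.png

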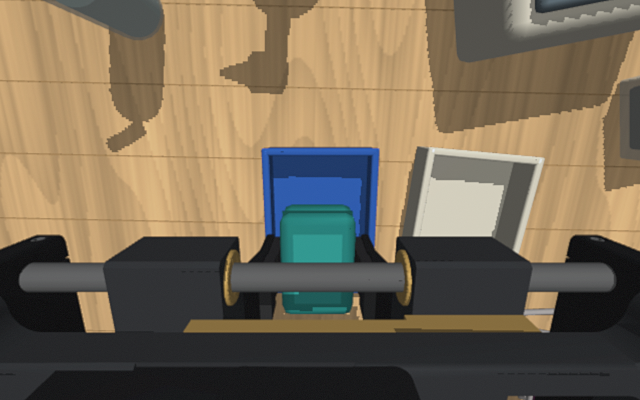

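>>> drive_tool(
  targets=[-0.1, 0.15, 3, 0, 0, 0, -0.1, 0.15, 6.5, 0, 0, 0, -0.1, 0.15, 10, 0, 0, 0, -0.1, 0.15, 13.5, 0, 0, 0, -0.1, 0.15, 16.5, 0, 0, 0, -0.1, 0.15, 18.5, 0, 0, 0, -0.1, 0.15, 19.4, 0, 0, 0, -0.1, 0.15, 19.6, 0, 0, 0, -0.1, 0.15, 19.6, 0, 0, 0, -0.1, 0.15, 19.6, 0, 0, 0],
)

```text
time: 7.95
position: [0.4416, 0.4143, -0.0071]
tool_rot: [0.701, 0.713, 0.001, 0.0]
ft_force: [0.4, -0.2, -1.3]
grip_width: 0.0377
```

```bash
python3 -c "
from h import *
rel(.440,.415,-.010,91)"
```

```text
t 7.95 p [ 0.4416  0.4143 -0.0071] th 91.0 tilt [0.002 0.001] w 0.0377 F [ 0.4 -0.2 -1.3]
shift cm [ 0.07 -0.16  0.29] rot [ 0.1 -0.1  0. ]
```

>>> drive_tool(
  targets=[0, 0, 0.2, 0, 0, 0, 0, 0, 0.5, 0, 0, 0, 0, 0, 0.5, 0, 0, 0, 0, 0, 0.5, 0, 0, 0],
)

```text
time: 8.28
position: [0.4404, 0.4145, -0.0128]
tool_rot: [0.7, 0.714, 0.0, 0.0]
ft_force: [-0.9, -0.2, 1.0]
grip_width: 0.0378
```

>>> drive_tool(
  targets=[0, 0, 0, 0, 0, 0, 0, 0, 0, 0, 0, 0, 0, 0, 0, 0, 0, 0, 0, 0, 0, 0, 0, 0, 0, 0, 0, 0, 0, 0],
  grip=-0.3,
)

```text
time: 8.7
position: [0.4401, 0.4143, -0.0135]
tool_rot: [0.701, 0.714, -0.0, -0.0]
ft_force: [-0.6, -0.6, 1.1]
grip_width: 0.0553
```

>>> drive_tool(
  targets=[0, 0, -3, 0, 0, 0, 0, 0, -7, 0, 0, 0, 0, 0, -11, 0, 0, 0, 0, 0, -15, 0, 0, 0, 0, 0, -19, 0, 0, 0, 0, 0, -22, 0, 0, 0, 0, 0, -22, 0, 0, 0],
)

```text
time: 9.28
position: [0.4441, 0.4171, 0.2144]
tool_rot: [0.701, 0.714, 0.007, 0.002]
ft_force: [0.9, -0.1, 0.9]
grip_width: 0.0568
```

```bash
python3 -c "
from h import *
snap('wrist','w5')
rel(.535,-.0515,.22,76.9)"
```

```text
t 9.33 p [0.4425 0.4159 0.211 ] th 91.1 tilt [0.008 0.005] w 0.0563 F [-0.3 -0.2 -0. ]
shift cm [-46.9    8.4   -1.07] rot [ 0.4 -0.3 14.2]
```

View pics/w5.png

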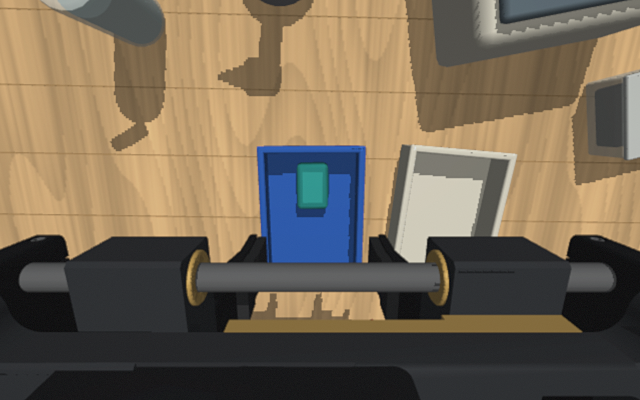

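Teal lies in the blue bin at (312,187). Next is the plum case.

>>> drive_tool(
  targets=[-46.9, 8.4, -1.1, 0, 0, 14.2, -46.9, 8.4, -1.1, 0, 0, 14.2, -46.9, 8.4, -1.1, 0, 0, 14.2, -46.9, 8.4, -1.1, 0, 0, 14.2, -46.9, 8.4, -1.1, 0, 0, 14.2, -46.9, 8.4, -1.1, 0, 0, 14.2, -46.9, 8.4, -1.1, 0, 0, 14.2, -46.9, 8.4, -1.1, 0, 0, 14.2, -46.9, 8.4, -1.1, 0, 0, 14.2, -46.9, 8.4, -1.1, 0, 0, 14.2, -46.9, 8.4, -1.1, 0, 0, 14.2, -46.9, 8.4, -1.1, 0, 0, 14.2],
  grip=-0.45,
)

```text
time: 10.33
position: [0.533, -0.0579, 0.2162]
tool_rot: [0.785, 0.62, -0.001, 0.0]
ft_force: [-0.0, -0.4, -0.3]
grip_width: 0.0631
```

>>> drive_tool(
  targets=[0, 0, 0, 0, 0, 0, 0, 0, 0, 0, 0, 0, 0, 0, 0, 0, 0, 0],
)

```text
time: 10.58
position: [0.5313, -0.052, 0.2163]
tool_rot: [0.783, 0.621, -0.001, -0.002]
ft_force: [0.1, 0.4, 0.1]
grip_width: 0.0633
```

```bash
python3 -c "
from h import *
snap('wrist','w6')
snap('side','s6')
rel(.535,-.0515,.076,76.9)"
```

```text
t 10.68 p [ 0.5317 -0.0514  0.2169] th 76.9 tilt [-0.002  0.001] w 0.0631 F [ 0.7  0.1 -0.3]
shift cm [ 0.06  0.35 14.09] rot [-0.1 -0.   0. ]
```

View pics/w6.png

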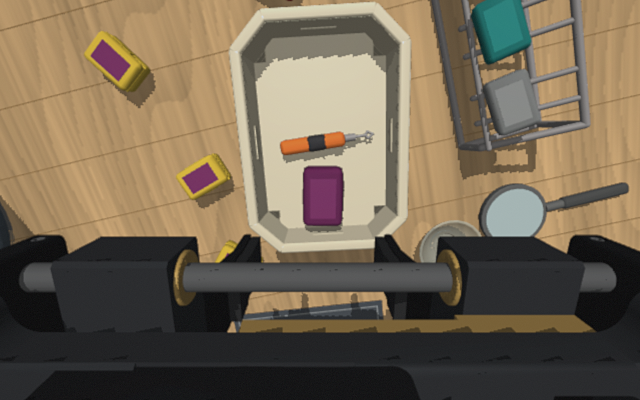

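View pics/s6.png

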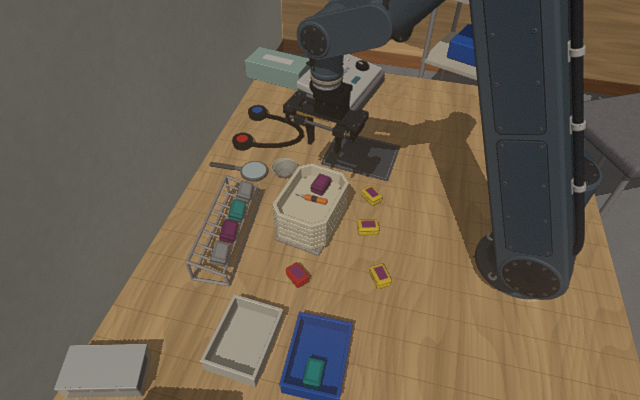

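The wrist view shows the emptied half of the tray, the plum case at (323,195) and the tool at (327,142). I'll refine all three from it.

```bash
cat >> h.py <<'E'
def wmeas(f,o,items):
    z=np.load('pics/'+f+'.npz');p,d=z['p'],z['d'];W=world('wrist',d,o);Z=W[...,2]
    hsv=cv2.cvtColor(p,cv2.COLOR_RGB2HSV);h,s,v=[hsv[...,i].astype(int) for i in range(3)]
    ms={'teal':(h>80)&(h<97)&(s>120)&(Z>.114)&(Z<.13),'plum':(h>140)&(h<172)&(s>70)&(Z>.114)&(Z<.13),'rim':(s<75)&(v>100)&(Z>.119)&(Z<.133),'tool':(((h>5)&(h<18)&(s>150))|(v<60))&(Z>.097)&(Z<.115),
     'blue':(h>100)&(h<125)&(s>150)&(Z>.04)&(Z<.052),'white':(s<75)&(v>80)&(Z>.04)&(Z<.052),'mat':(v<110)&(Z<.012)&(Z>-.006)&(s<90)}
    for nm in items:
        k,l,st,_=cv2.connectedComponentsWithStats(ms[nm].astype(np.uint8))
        if k<2: print(nm,'none');continue
        mm=l==1+np.argmax(st[1:,4]);P=W[mm]*1000;r=cv2.minAreaRect(P[:,:2].astype(np.float32));print(nm,mm.sum(),np.round(r[0],1),np.round(r[1],1),round(r[2],1),'z',np.round(np.median(P[:,2]),1))
E
python3 -c "
from h import *
wmeas('w6',robot.get_obs(),['plum','rim','tool'])"
```

```text
plum 2230 [535.8 -50. ] [55.5 37. ] 77.4 z 122.8
rim 8961 [548.5   2.4] [209.8 149.6] 80.1 z 126.6
tool 800 [ 5.373e+02 -1.000e-01] [13.6 60.4] 85.7 z 108.6
```

>>> drive_tool(
  targets=[0.1, 0.4, 3.5, 0, 0, 0, 0.1, 0.4, 7, 0, 0, 0, 0.1, 0.4, 10, 0, 0, 0, 0.1, 0.4, 12.5, 0, 0, 0, 0.1, 0.4, 13.8, 0, 0, 0, 0.1, 0.4, 14.1, 0, 0, 0, 0.1, 0.4, 14.1, 0, 0, 0, 0.1, 0.4, 14.1, 0, 0, 0],
)

```text
time: 11.35
position: [0.5374, -0.0523, 0.0772]
tool_rot: [0.783, 0.622, 0.0, 0.0]
ft_force: [0.2, 0.4, -0.3]
grip_width: 0.0631
```

>>> drive_tool(
  targets=[0, 0, 0, 0, 0, 0, 0, 0, 0, 0, 0, 0, 0, 0, 0, 0, 0, 0, 0, 0, 0, 0, 0, 0, 0, 0, 0, 0, 0, 0, 0, 0, 0, 0, 0, 0, 0, 0, 0, 0, 0, 0],
  grip=0.6,
  squeeze=15,
)

```text
time: 11.93
position: [0.537, -0.0531, 0.0771]
tool_rot: [0.783, 0.621, 0.0, 0.0]
ft_force: [-0.5, -1.1, 3.7]
grip_width: 0.0378
```

>>> drive_tool(
  targets=[0, 0, -1, 0, 0, 0, 0, 0, -3, 0, 0, 0, 0, 0, -6, 0, 0, 0, 0, 0, -9, 0, 0, 0, 0, 0, -11, 0, 0, 0, 0, 0, -12, 0, 0, 0],
)

```text
time: 12.43
position: [0.5384, -0.0535, 0.1999]
tool_rot: [0.783, 0.621, 0.002, 0.002]
ft_force: [-0.3, -0.3, -0.4]
grip_width: 0.0376
```

```bash
python3 -c "
from h import *
rel(.440,.344,.19,91)"
```

```text
t 12.43 p [ 0.5384 -0.0535  0.1999] th 76.8 tilt [ 0.005 -0.002] w 0.0376 F [-0.3 -0.3 -0.4]
shift cm [ 36.47 -18.64   0.87] rot [  0.3   0.1 -14.2]
```

>>> drive_tool(
  targets=[1.1, -0.6, 0, 0, 0, -1, 3.6, -1.9, 0, 0, 0, -3, 7.2, -3.7, 0, 0, 0, -5, 10.8, -5.5, 0, 0, 0, -7, 14.4, -7.4, 0, 0, 0, -9, 18, -9.2, 0.2, 0, 0, -11, 21.6, -11, 0.4, 0, 0, -13, 25.2, -12.9, 0.6, 0, 0, -14.2, 28.8, -14.7, 0.8, 0, 0, -14.2, 32.2, -16.5, 0.8, 0, 0, -14.2, 34.8, -17.8, 0.8, 0, 0, -14.2, 36.1, -18.4, 0.8, 0, 0, -14.2],
)

```text
time: 13.43
position: [0.436, 0.3437, 0.1865]
tool_rot: [0.699, 0.715, -0.002, -0.001]
ft_force: [1.3, -0.2, -1.1]
grip_width: 0.0382
```

```bash
python3 -c "
from h import *
rel(.440,.343,-.013,91)"
```

```text
t 13.43 p [0.436  0.3437 0.1865] th 91.3 tilt [-0.004 -0.   ] w 0.0382 F [ 1.3 -0.2 -1.1]
shift cm [-0.08  0.48 19.95] rot [-0.3  0.   0.3]
```

>>> drive_tool(
  targets=[-0.1, 0.2, 3, 0, 0, 0, -0.1, 0.2, 6.5, 0, 0, 0, -0.1, 0.2, 10, 0, 0, 0, -0.1, 0.2, 13.5, 0, 0, 0, -0.1, 0.2, 16.5, 0, 0, 0, -0.1, 0.2, 18.5, 0, 0, 0, -0.1, 0.2, 19.5, 0, 0, 0, -0.1, 0.2, 20, 0, 0, 0, -0.1, 0.2, 20, 0, 0, 0, -0.1, 0.2, 20, 0, 0, 0],
)

```text
time: 14.27
position: [0.4415, 0.3397, -0.0113]
tool_rot: [0.7, 0.714, 0.0, -0.0]
ft_force: [-0.7, -0.5, -1.1]
grip_width: 0.038
```

```bash
python3 -c "
from h import *
rel(.440,.343,-.013,91)"
```

```text
t 14.27 p [ 0.4415  0.3397 -0.0113] th 91.1 tilt [0. 0.] w 0.038 F [-0.7 -0.5 -1.1]
shift cm [ 0.33 -0.15  0.17] rot [ 0.  -0.   0.1]
```

>>> drive_tool(
  targets=[0, 0, 0.1, 0, 0, 0, 0, 0, 0.2, 0, 0, 0, 0, 0, 0.2, 0, 0, 0],
)

```text
time: 14.52
position: [0.4422, 0.3396, -0.013]
tool_rot: [0.701, 0.714, 0.001, 0.0]
ft_force: [0.3, -0.4, 0.0]
grip_width: 0.0377
```

>>> drive_tool(
  targets=[0, 0, 0, 0, 0, 0, 0, 0, 0, 0, 0, 0, 0, 0, 0, 0, 0, 0, 0, 0, 0, 0, 0, 0, 0, 0, 0, 0, 0, 0],
  grip=-0.3,
)

```text
time: 14.93
position: [0.442, 0.3394, -0.0133]
tool_rot: [0.701, 0.714, 0.0, 0.0]
ft_force: [0.6, 0.2, -0.2]
grip_width: 0.0556
```

>>> drive_tool(
  targets=[0, 0, -3, 0, 0, 0, 0, 0, -7, 0, 0, 0, 0, 0, -11, 0, 0, 0, 0, 0, -15, 0, 0, 0, 0, 0, -19, 0, 0, 0, 0, 0, -22, 0, 0, 0, 0, 0, -22, 0, 0, 0],
)

```text
time: 15.52
position: [0.446, 0.3416, 0.2138]
tool_rot: [0.701, 0.714, 0.007, 0.002]
ft_force: [1.5, -1.0, 0.6]
grip_width: 0.0565
```

```bash
python3 -c "
from h import *
snap('side','s7')
rel(.537,-.001,.20,176)
rel(.537,-.001,.20,-4)"
```

```text
t 15.57 p [0.4442 0.3406 0.2106] th 91.1 tilt [0.008 0.004] w 0.0569 F [-0.   0.  -0.7]
shift cm [-34.33   8.64   1.  ] rot [  0.6   0.2 -84.9]
t 15.57 p [0.4442 0.3406 0.2106] th 91.1 tilt [0.008 0.004] w 0.0569 F [-0.   0.  -0.7]
shift cm [-34.33   8.64   1.  ] rot [ 0.2 -0.6 95.1]
```

View pics/s7.png

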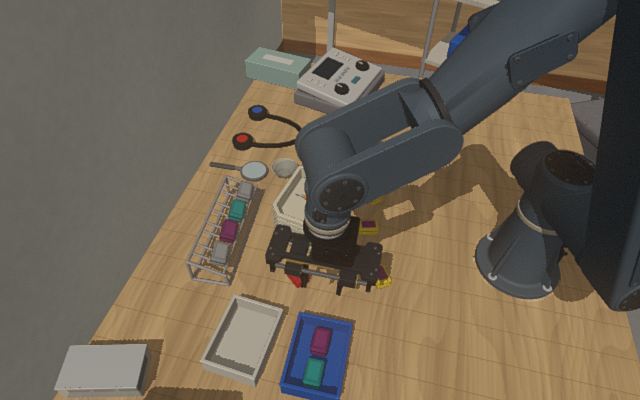

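Both cases lie in the blue bin (plum at (320,340), teal at (313,372)). Next is the tool.

>>> drive_tool(
  targets=[-34.3, 8.3, 1, 0, 0, 95, -34.3, 8.3, 1, 0, 0, 95, -34.3, 8.3, 1, 0, 0, 95, -34.3, 8.3, 1, 0, 0, 95, -34.3, 8.3, 1, 0, 0, 95, -34.3, 8.3, 1, 0, 0, 95, -34.3, 8.3, 1, 0, 0, 95, -34.3, 8.3, 1, 0, 0, 95, -34.3, 8.3, 1, 0, 0, 95, -34.3, 8.3, 1, 0, 0, 95, -34.3, 8.3, 1, 0, 0, 95, -34.3, 8.3, 1, 0, 0, 95],
  grip=0.1,
)

```text
time: 16.57
position: [0.5296, -0.0027, 0.1944]
tool_rot: [0.999, 0.04, -0.002, -0.001]
ft_force: [0.1, 1.2, 0.6]
grip_width: 0.0389
```

```bash
python3 -c "
from h import *
rel(.539,-.001,.20,-4)"
```

```text
t 16.57 p [ 0.5296 -0.0027  0.1944] th 4.6 tilt [-0.004  0.001] w 0.0389 F [0.1 1.2 0.6]
shift cm [ 0.94 -0.09 -0.56] rot [-0.1  0.3  8.6]
```

>>> drive_tool(
  targets=[0.7, -0.1, 0, 0, 0, 4, 0.7, -0.1, 0, 0, 0, 8, 0.7, -0.1, 0, 0, 0, 8.5, 0.7, -0.1, 0, 0, 0, 8.5],
)

```text
time: 16.9
position: [0.5367, -0.0002, 0.195]
tool_rot: [1.0, -0.029, -0.002, -0.0]
ft_force: [0.4, -0.2, -0.6]
grip_width: 0.0392
```

```bash
python3 -c "
from h import *
rel(.539,-.001,.071,-4)
o=robot.get_obs();snap('wrist','w8');wmeas('w8',o,['tool','rim'])"
```

```text
t 16.9 p [ 5.367e-01 -2.000e-04  1.950e-01] th -3.3 tilt [-0.003  0.001] w 0.0392 F [ 0.4 -0.2 -0.6]
shift cm [ 0.27  0.07 12.4 ] rot [-0.   0.2  0.7]
tool 797 [537.1  -0.9] [12.8 60.6] 86.5 z 108.0
rim 6341 [560.9  -1.3] [209.8 124.9] 80.6 z 126.1
```

View pics/w8.png

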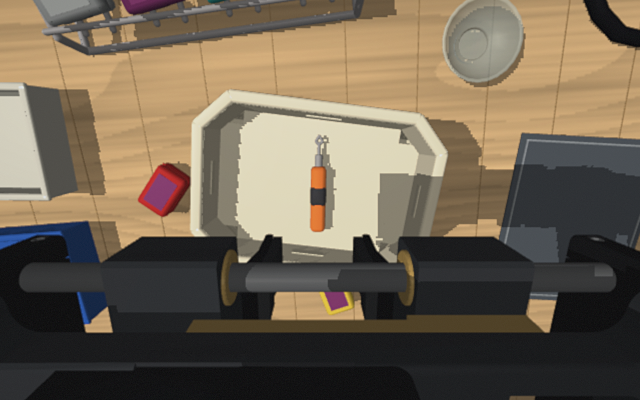

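>>> drive_tool(
  targets=[0.2, 0.07, 3.5, 0, 0, 0, 0.2, 0.07, 7, 0, 0, 0, 0.2, 0.07, 10, 0, 0, 0, 0.2, 0.07, 11.7, 0, 0, 0, 0.2, 0.07, 12.2, 0, 0, 0, 0.2, 0.07, 12.4, 0, 0, 0, 0.2, 0.07, 12.4, 0, 0, 0, 0.2, 0.07, 12.4, 0, 0, 0],
)

```text
time: 17.62
position: [0.541, -0.0014, 0.0737]
tool_rot: [1.0, -0.029, 0.001, 0.0]
ft_force: [-0.7, -0.4, 0.2]
grip_width: 0.0394
```

```bash
python3 -c "
from h import *
rel(.539,-.001,.071,-4)"
```

```text
t 17.62 p [ 0.541  -0.0014  0.0737] th -3.4 tilt [ 0.002 -0.   ] w 0.0394 F [-0.7 -0.4  0.2]
shift cm [-0.2  -0.03  0.27] rot [ 0.  -0.1  0.6]
```

>>> drive_tool(
  targets=[0, 0, 0.25, 0, 0, 0, 0, 0, 0.25, 0, 0, 0],
)

```text
time: 17.78
position: [0.5407, -0.0013, 0.071]
tool_rot: [1.0, -0.03, 0.001, 0.0]
ft_force: [0.3, -0.4, -0.3]
grip_width: 0.0393
```

>>> drive_tool(
  targets=[0, 0, 0, 0, 0, 0, 0, 0, 0, 0, 0, 0, 0, 0, 0, 0, 0, 0, 0, 0, 0, 0, 0, 0, 0, 0, 0, 0, 0, 0, 0, 0, 0, 0, 0, 0, 0, 0, 0, 0, 0, 0],
  grip=1,
  squeeze=12,
)

```text
time: 18.37
position: [0.54, -0.0012, 0.0702]
tool_rot: [1.0, -0.03, 0.0, 0.0]
ft_force: [-1.2, 0.2, 1.8]
grip_width: 0.014
```

>>> drive_tool(
  targets=[0, 0, -1, 0, 0, 0, 0, 0, -3, 0, 0, 0, 0, 0, -6, 0, 0, 0, 0, 0, -9, 0, 0, 0, 0, 0, -11, 0, 0, 0, 0, 0, -12, 0, 0, 0],
)

```text
time: 18.87
position: [0.5417, -0.0015, 0.1937]
tool_rot: [1.0, -0.03, 0.003, 0.001]
ft_force: [0.1, -0.3, 0.2]
grip_width: 0.0143
```

```bash
python3 -c "
from h import *
rel(.606,.381,.19,86)"
```

```text
t 18.87 p [ 0.5417 -0.0015  0.1937] th -3.4 tilt [ 0.006 -0.001] w 0.0143 F [ 0.1 -0.3  0.2]
shift cm [  4.15 -38.56   0.36] rot [  0.3  -0.2 -89.4]
```

>>> drive_tool(
  targets=[0.1, -1, 0, 0, 0, -4, 0.3, -3.2, 0, 0, 0, -10, 0.6, -6, 0, 0, 0, -16, 1, -9, 0, 0, 0, -22, 1.3, -12, 0, 0, 0, -28, 1.6, -15, 0, 0, 0, -34, 2, -18, 0, 0, 0, -40, 2.3, -21, 0, 0, 0, -46, 2.6, -24, 0, 0, 0, -52, 3, -27, 0, 0, 0, -58, 3.3, -30, 0, 0, 0, -64, 3.6, -33, 0, 0, 0, -70],
)

```text
time: 19.87
position: [0.5948, 0.3274, 0.1893]
tool_rot: [0.834, 0.551, -0.001, -0.0]
ft_force: [-0.1, -1.1, 0.3]
grip_width: 0.0142
```

```bash
python3 -c "
from h import *
rel(.606,.376,.19,86)"
```

```text
t 19.87 p [0.5948 0.3274 0.1893] th 66.9 tilt [-0.002 -0.001] w 0.0142 F [-0.1 -1.1  0.3]
shift cm [ 4.91 -0.88 -0.07] rot [ -0.1   0.1 -19.1]
```

>>> drive_tool(
  targets=[1.9, -0.4, 0, 0, 0, -6, 3.5, -0.7, 0, 0, 0, -12, 4.4, -0.9, 0, 0, 0, -17, 4.9, -0.9, 0, 0, 0, -19, 4.9, -0.9, 0, 0, 0, -19, 4.9, -0.9, 0, 0, 0, -19],
)

```text
time: 20.37
position: [0.606, 0.3745, 0.1892]
tool_rot: [0.734, 0.679, -0.001, -0.0]
ft_force: [0.5, -2.0, 0.1]
grip_width: 0.0136
```

```bash
python3 -c "
from h import *
o=robot.get_obs();snap('wrist','w9');wmeas('w9',o,['white'])
rel(.606,.376,-.018,86)"
```

```text
white 2848 [607.3 392.4] [142.4 123.9] 86.0 z 46.0
t 20.42 p [0.6061 0.3741 0.1894] th 85.5 tilt [-0.002 -0.001] w 0.0136 F [ 0.2  0.2 -0.2]
shift cm [2.100e-01 1.000e-02 2.074e+01] rot [-0.1  0.1 -0.5]
```

View pics/w9.png

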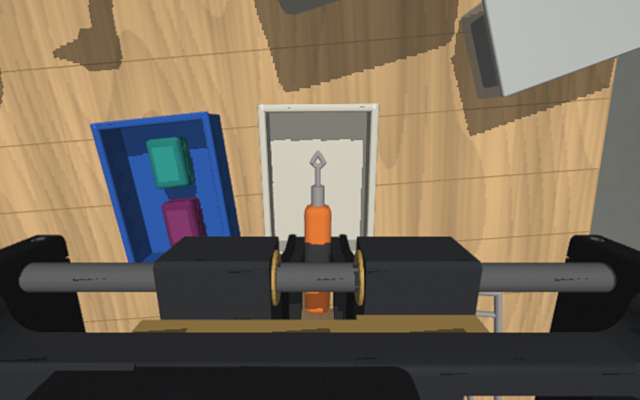

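>>> drive_tool(
  targets=[0.2, 0, 3, 0, 0, 0, 0.2, 0, 6.5, 0, 0, 0, 0.2, 0, 10, 0, 0, 0, 0.2, 0, 13.5, 0, 0, 0, 0.2, 0, 16.5, 0, 0, 0, 0.2, 0, 18.5, 0, 0, 0, 0.2, 0, 19.8, 0, 0, 0, 0.2, 0, 20.3, 0, 0, 0, 0.2, 0, 20.3, 0, 0, 0, 0.2, 0, 20.3, 0, 0, 0, 0.2, 0, 20.3, 0, 0, 0],
)

```text
time: 21.33
position: [0.6084, 0.3772, -0.0108]
tool_rot: [0.734, 0.679, 0.002, 0.001]
ft_force: [0.8, 0.0, 0.3]
grip_width: 0.0136
```

>>> drive_tool(
  targets=[0, 0, 0, 0, 0, 0, 0, 0, 0, 0, 0, 0, 0, 0, 0, 0, 0, 0, 0, 0, 0, 0, 0, 0, 0, 0, 0, 0, 0, 0],
  grip=0.1,
)

```text
time: 21.75
position: [0.6069, 0.3767, -0.0126]
tool_rot: [0.734, 0.679, 0.0, 0.0]
ft_force: [-0.6, -0.3, -0.2]
grip_width: 0.0361
```

>>> drive_tool(
  targets=[0, 0, -3, 0, 0, 0, 0, 0, -7, 0, 0, 0, 0, 0, -11, 0, 0, 0, 0, 0, -15, 0, 0, 0, 0, 0, -19, 0, 0, 0, 0, 0, -22, 0, 0, 0, 0, 0, -22, 0, 0, 0, 0, 0, -22, 0, 0, 0],
)

```text
time: 22.42
position: [0.6082, 0.3773, 0.2104]
tool_rot: [0.734, 0.679, 0.003, 0.001]
ft_force: [-0.5, -0.5, -0.3]
grip_width: 0.0393
```

```bash
python3 -c "
from h import *
o=robot.get_obs();print(o['q'].round(3),o['position'],o['time'])
snap('wrist','w10');snap('side','s10')"
```

```text
[ 0.4    0.641  1.169 -0.     1.325  0.476] [0.60817452 0.37725329 0.21035692] 22.4167
```

View pics/w10.png

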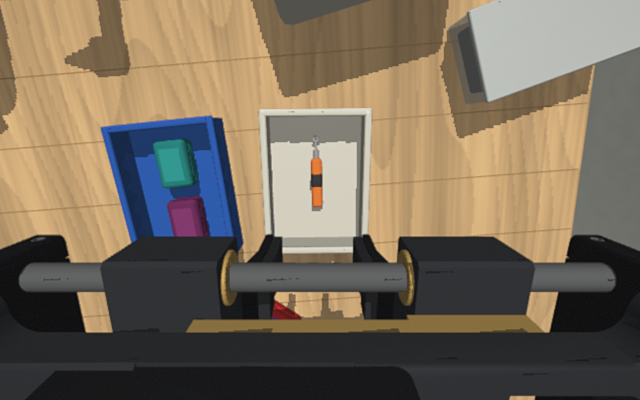

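View pics/s10.png

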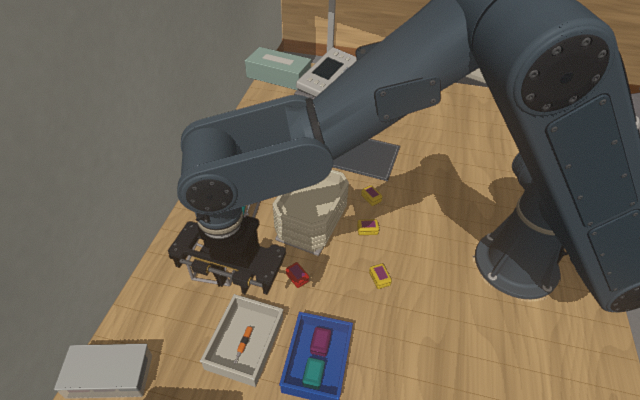

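Step 1 looks complete: tool in the white bin at (317,180), both cases in the blue bin. Next I hover over corner2, the one nearest the robot, at about (0.477,−0.075), with the jaws across its 45° piece (tool x at 125°).

```bash
python3 -c "
from h import *
rel(.477,-.075,.20,125)"
```

```text
t 22.52 p [0.6057 0.3761 0.2058] th 85.6 tilt [-0.002 -0.001] w 0.0392 F [-0.7  0.7 -0.4]
shift cm [-45.97  -9.37   0.66] rot [ -0.2   0.  -39.4]
```

>>> drive_tool(
  targets=[-46, -9.4, 0.6, 0, 0, -39.4, -46, -9.4, 0.6, 0, 0, -39.4, -46, -9.4, 0.6, 0, 0, -39.4, -46, -9.4, 0.6, 0, 0, -39.4, -46, -9.4, 0.6, 0, 0, -39.4, -46, -9.4, 0.6, 0, 0, -39.4, -46, -9.4, 0.6, 0, 0, -39.4, -46, -9.4, 0.6, 0, 0, -39.4, -46, -9.4, 0.6, 0, 0, -39.4, -46, -9.4, 0.6, 0, 0, -39.4, -46, -9.4, 0.6, 0, 0, -39.4, -46, -9.4, 0.6, 0, 0, -39.4],
  grip=0,
)

```text
time: 23.52
position: [0.4749, -0.0787, 0.199]
tool_rot: [0.463, 0.886, -0.001, -0.002]
ft_force: [1.7, -0.7, -0.3]
grip_width: 0.0432
```

>>> drive_tool(
  targets=[0, 0, 0, 0, 0, 0, 0, 0, 0, 0, 0, 0, 0, 0, 0, 0, 0, 0, 0, 0, 0, 0, 0, 0],
)

```text
time: 23.85
position: [0.4775, -0.0735, 0.2003]
tool_rot: [0.461, 0.887, 0.0, -0.001]
ft_force: [0.6, -0.9, 0.3]
grip_width: 0.0439
```

```bash
python3 - <<'E'
from h import *
rel(.477,-.075,.088,125)
o=robot.get_obs();p,d=snap('wrist','w11')
snap('top','t11')
z=np.load('pics/t11.npz');p,d=z['p'],z['d']
cv2.imwrite('pics/t11c.png',cv2.resize(p[150:270,250:390,::-1],None,fx=5,fy=5))
E
```

```text
t 23.85 p [ 0.4775 -0.0735  0.2003] th 125.1 tilt [-0.002  0.001] w 0.0439 F [ 0.6 -0.9  0.3]
shift cm [-0.11 -0.12 11.23] rot [-0.  -0.1  0.1]
```

View pics/w11.png

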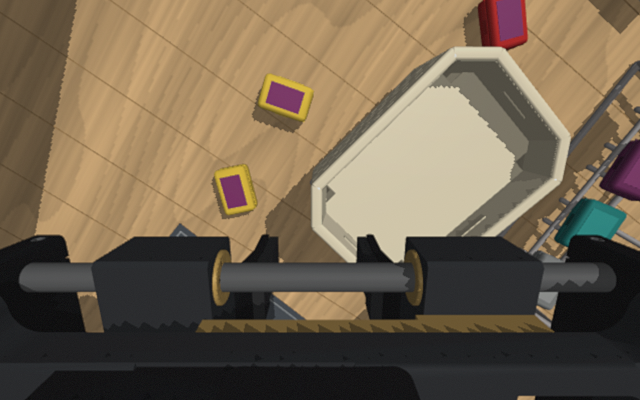

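View pics/t11c.png

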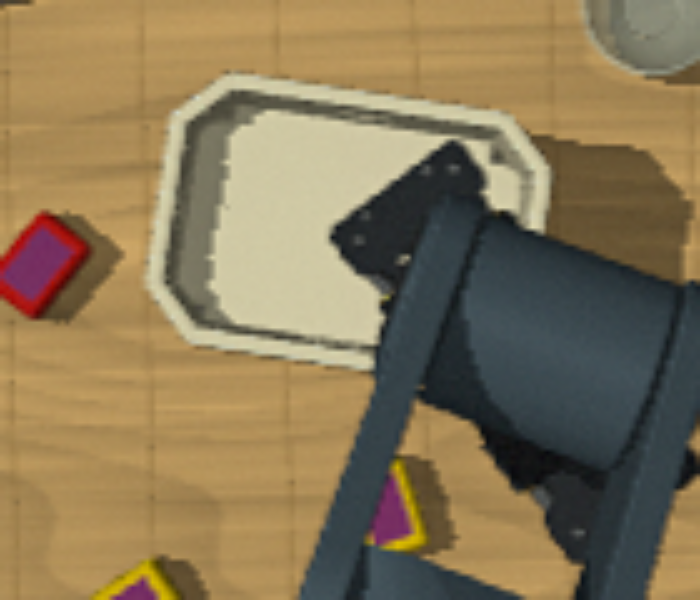

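The wrist view shows corner2's cut piece as the upright edge at columns 312–322, rows 183–230, close to the jaw centre line. I'll measure it.

```bash
python3 - <<'E'
from h import *
o=robot.get_obs();z=np.load('pics/w11.npz');p,d=z['p'],z['d'];W=world('wrist',d,o)
hsv=cv2.cvtColor(p,cv2.COLOR_RGB2HSV);s,v=hsv[...,1],hsv[...,2]
m=(s<80)&(v>90)&(abs(W[...,2]-.126)<.004)
k,l,st,_=cv2.connectedComponentsWithStats(m.astype(np.uint8));m=l==1+np.argmax(st[1:,4])
P=W[m];print(st[1:,4].max(),np.median(P[:,2]))
Q=(P-o['position'])@R.from_quat(o['tool_rot']).as_matrix()*1000
# corner piece: by tool x bins, y-range
for a in range(-20,90,4):
    q=Q[(Q[:,0]>=a)&(Q[:,0]<a+4)]
    q=q[q[:,1]<60]
    if len(q): print(a,len(q),q[:,1].min().round(1),np.round(np.sort(q[:,1])[-1],1), np.round(np.histogram(q[:,1],bins=np.arange(-30,60,6))[0]))
wmeas('w11',o,['rim'])
E
```

```text
7438 0.12641292012154656
-20 67 -6.4 8.0 [ 0  0  0  2 28 28  9  0  0  0  0  0  0  0]
-16 52 -6.3 4.4 [ 0  0  0  4 30 18  0  0  0  0  0  0  0  0]
-12 53 -6.3 3.4 [ 0  0  0  4 31 18  0  0  0  0  0  0  0  0]
-8 50 -6.3 3.4 [ 0  0  0  4 30 16  0  0  0  0  0  0  0  0]
-4 55 -6.3 3.4 [ 0  0  0  5 33 17  0  0  0  0  0  0  0  0]
0 53 -6.3 3.4 [ 0  0  0  5 29 19  0  0  0  0  0  0  0  0]
4 53 -6.3 3.4 [ 0  0  0  4 31 18  0  0  0  0  0  0  0  0]
8 54 -6.2 3.3 [ 0  0  0  4 32 18  0  0  0  0  0  0  0  0]
12 55 -6.2 3.3 [ 0  0  0  5 31 19  0  0  0  0  0  0  0  0]
16 62 -6.2 7.6 [ 0  0  0  3 32 25  2  0  0  0  0  0  0  0]
20 83 -5.4 10.9 [ 0  0  0  0 29 35 19  0  0  0  0  0  0  0]
24 72 -1.9 15.2 [ 0  0  0  0  6 30 28  8  0  0  0  0  0  0]
28 81 2.4 18.5 [ 0  0  0  0  0 18 35 27  1  0  0  0  0  0]
32 85 5.8 22.6 [ 0  0  0  0  0  1 29 35 20  0  0  0  0  0]
36 83 10.0 27.6 [ 0  0  0  0  0  0  6 33 32 12  0  0  0  0]
40 78 14.1 31.0 [ 0  0  0  0  0  0  0 16 32 28  2  0  0  0]
44 87 18.4 35.0 [ 0  0  0  0  0  0  0  0 29 38 20  0  0  0]
48 90 21.6 39.1 [ 0  0  0  0  0  0  0  0  7 38 35 10  0  0]
52 90 25.7 43.0 [ 0  0  0  0  0  0  0  0  0 20 35 32  3  0]
56 90 30.0 46.8 [ 0  0  0  0  0  0  0  0  0  1 31 38 20  0]
60 87 34.1 50.9 [ 0  0  0  0  0  0  0  0  0  0  6 36 35 10]
64 91 38.6 55.7 [ 0  0  0  0  0  0  0  0  0  0  0 16 38 33]
68 90 42.4 59.5 [ 0  0  0  0  0  0  0  0  0  0  0  0 30 35]
72 79 46.4 60.0 [ 0  0  0  0  0  0  0  0  0  0  0  0  5 38]
76 54 50.3 59.8 [ 0  0  0  0  0  0  0  0  0  0  0  0  0 19]
80 32 54.3 60.0 [0 0 0 0 0 0 0 0 0 0 0 0 0 0]
84 7 58.1 59.8 [0 0 0 0 0 0 0 0 0 0 0 0 0 0]
rim 7512 [548.3   1.8] [210.  150.6] 79.8 z 126.4
```

>>> drive_tool(
  targets=[0, -0.15, 3, 0, 0, 0, 0, -0.15, 6, 0, 0, 0, 0, -0.15, 8.5, 0, 0, 0, 0, -0.15, 10, 0, 0, 0, 0, -0.15, 10.8, 0, 0, 0, 0, -0.15, 11, 0, 0, 0, 0, -0.15, 11, 0, 0, 0, 0, -0.15, 11, 0, 0, 0, 0, -0.15, 11, 0, 0, 0],
)

```text
time: 24.7
position: [0.4776, -0.0759, 0.0922]
tool_rot: [0.462, 0.887, 0.0, 0.001]
ft_force: [-0.4, 0.2, 0.8]
grip_width: 0.0437
```

```bash
python3 -c "
from h import *
rel(.4767,-.0747,.089,125)
snap('side','s12')
cv2.imwrite('pics/s12c.png',cv2.resize(cv2.imread('pics/s12.png')[110:260,230:380],None,fx=4,fy=4))"
```

```text
t 24.7 p [ 0.4776 -0.0759  0.0922] th 125.0 tilt [ 0.002 -0.001] w 0.0437 F [-0.4  0.2  0.8]
shift cm [ 0.15 -0.    0.32] rot [0.1 0.1 0. ]
```

View pics/s12c.png

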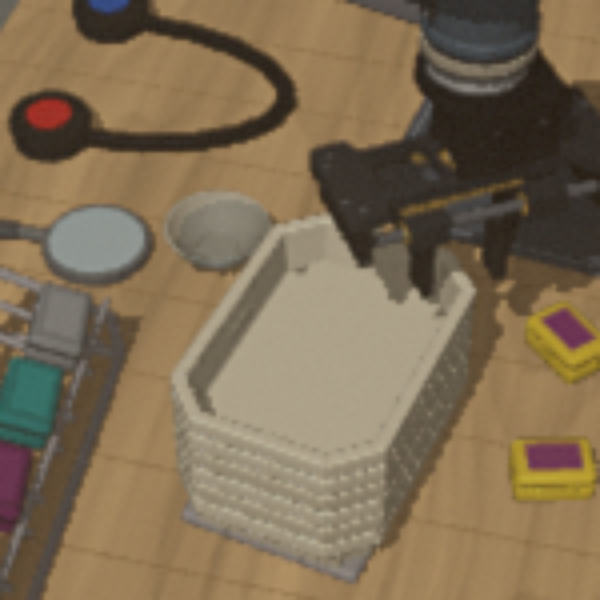

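One finger is inside the rim and one outside. I'll lower 3 mm more and pinch.

>>> drive_tool(
  targets=[0.1, 0, 0.2, 0, 0, 0, 0.1, 0, 0.3, 0, 0, 0, 0.1, 0, 0.3, 0, 0, 0],
)

```text
time: 25.0
position: [0.4759, -0.0749, 0.0882]
tool_rot: [0.462, 0.887, 0.0, 0.0]
ft_force: [-0.2, -0.8, -0.4]
grip_width: 0.0436
```

>>> drive_tool(
  targets=[0, 0, 0, 0, 0, 0, 0, 0, 0, 0, 0, 0, 0, 0, 0, 0, 0, 0, 0, 0, 0, 0, 0, 0, 0, 0, 0, 0, 0, 0, 0, 0, 0, 0, 0, 0, 0, 0, 0, 0, 0, 0, 0, 0, 0, 0, 0, 0],
  grip=1,
  squeeze=50,
)

```text
time: 25.67
position: [0.4772, -0.0745, 0.0881]
tool_rot: [0.462, 0.887, 0.001, 0.001]
ft_force: [4.1, 3.5, -1.9]
grip_width: 0.0101
```

```bash
python3 -c "
from h import *
rel(.4767,-.0747,.089,125)
tips('s13')
cv2.imwrite('pics/s13c.png',cv2.resize(cv2.imread('pics/s13.png')[110:260,230:380],None,fx=4,fy=4))"
```

```text
t 25.67 p [ 0.4772 -0.0745  0.0881] th 125.0 tilt [0.003 0.   ] w 0.0101 F [ 4.1  3.5 -1.9]
shift cm [ 0.02 -0.05 -0.09] rot [ 0.1  0.1 -0. ]
[ 0.4772 -0.0745  0.0881] 25.6667 0.010084228748775277
-1 [ 0.458 -0.084  0.14 ] [ 0.476 -0.07   0.142] [347.875 173.5  ]
1 [ 0.478 -0.064  0.141] [ 0.489 -0.054  0.149] [340.75  175.125]
```

View pics/s13c.png

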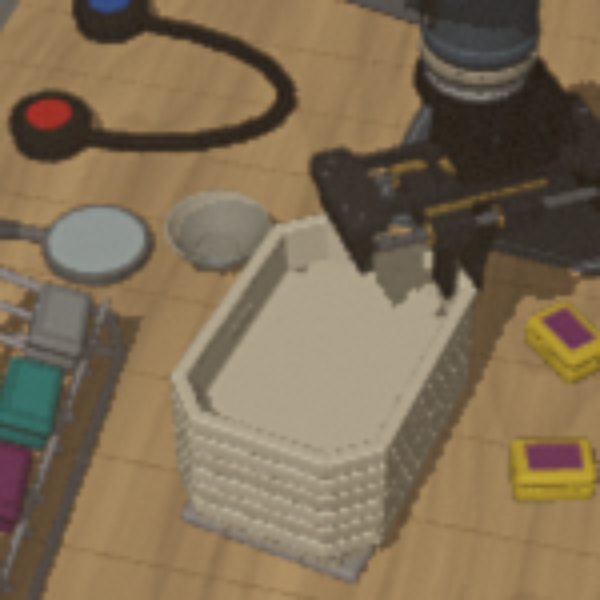

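>>> drive_tool(
  targets=[0, -0.03, -0.3, 0.8, 0, 0, 0, -0.05, -0.6, 1.7, 0, 0, 0, -0.07, -0.9, 2.5, 0, 0, 0, -0.09, -1.2, 3.3, 0, 0, 0, -0.1, -1.5, 4.2, 0, 0, 0, -0.11, -1.8, 5, 0, 0, 0, -0.12, -2.1, 5.9, 0, 0, 0, -0.12, -2.4, 6.7, 0, 0, 0, -0.12, -2.5, 7, 0, 0, 0, -0.12, -2.5, 7, 0, 0, 0, -0.12, -2.5, 7, 0, 0, 0, -0.12, -2.5, 7, 0, 0],
)

```text
time: 26.72
position: [0.4746, -0.0759, 0.1133]
tool_rot: [0.461, 0.885, -0.054, -0.028]
ft_force: [0.8, 0.7, 1.6]
grip_width: 0.0104
```

```bash
cat > tp.py <<'E'
from h import *
import sys
f=sys.argv[1]
o=robot.get_obs();T=R.from_quat(o['tool_rot']).as_matrix();print(o['time'],o['position'].round(4),'z',T[:,2].round(3),o['ft_force'].round(1),o['grip_width'])
p,d=snap('side',f);W=world('side',d)
cv2.imwrite('pics/'+f+'c.png',cv2.resize(p[90:270,220:400,::-1],None,fx=3.3,fy=3.3))
p,d=snap('wrist',f+'w')
E
python3 tp.py s14
```

```text
26.7167 [ 0.4746 -0.0759  0.1133] z [-0.1   -0.07  -0.992] [0.8 0.7 1.6] 0.010425953003577812
```

View pics/s14c.png

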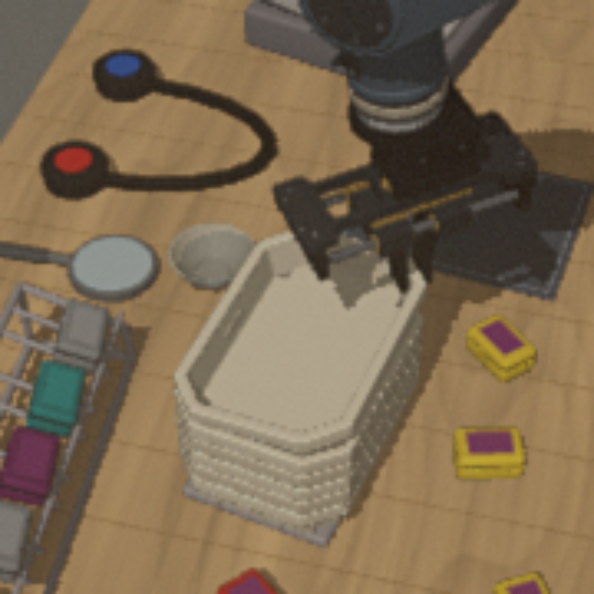

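View pics/s14w.png

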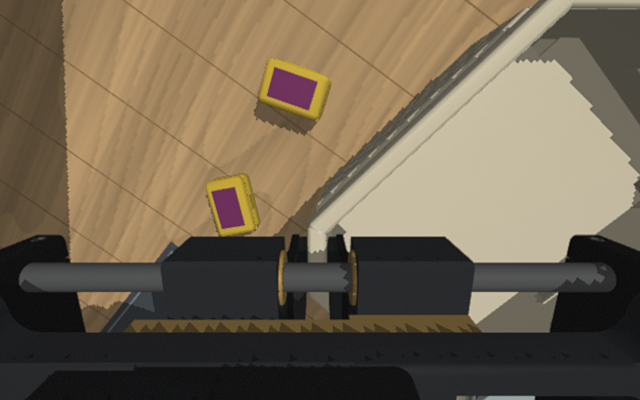

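```bash
python3 - <<'E'
from h import *
# measure the tray floor tilt and rim heights from side depth, compare s13 (before) and s14
C={'c0':(.620,.078),'c1':(.507,.098),'c3':(.590,-.095),'mid':(.548,.002)}
for f in('s13','s14'):
    z=np.load('pics/'+f+'.npz');p,d=z['p'],z['d'];W=world('side',d)
    s=cv2.cvtColor(p,cv2.COLOR_RGB2HSV)[...,1]
    for k,(x,y) in C.items():
        m=(np.hypot(W[...,0]-x,W[...,1]-y)<.010)&(s<90)&(W[...,2]>.085)
        Z=W[...,2][m]; print(f,k,m.sum(),np.round(np.percentile(Z,[10,50,80,95]),4) if m.sum() else '')
    m=(abs((W[...,0]-.548)*.985-(W[...,1]-.002)*.174)<.045)&(abs((W[...,0]-.548)*.174+(W[...,1]-.002)*.985)<.07)&(s<90)&(W[...,2]>.08)
    P=W[m];
    for _ in range(6):
        A=np.c_[P[:,:2]-[.548,.002],np.ones(len(P))];c,*_r=np.linalg.lstsq(A,P[:,2],rcond=None);r=P[:,2]-A@c;P=P[abs(r)<.004] if (abs(r)<.004).sum()>200 else P
    g=c[:2]; print('floor',len(P),c.round(4),'tilt deg',np.degrees(np.arctan(np.hypot(*g))).round(2),'dir',np.degrees(np.arctan2(*g[::-1])).round(0))
    for k,v in [('c0',(.620,.078)),('c1',(.507,.098)),('c2',(.477,-.075)),('c3',(.590,-.095))]: print(k,'top~',round(c[2]+.032+g@(np.array(v)-[.548,.002]),4))
E
```

```text
s13 c0 42 [0.0929 0.1226 0.1253 0.1267]
s13 c1 91 [0.0904 0.1109 0.1248 0.1275]
s13 c3 57 [0.0946 0.1174 0.1251 0.1275]
s13 mid 41 [0.0922 0.0943 0.0962 0.2272]
floor 2278 [-2.241  -0.876   0.1524] tilt deg 67.43 dir -159.0
c0 top~ -0.0435
c1 top~ 0.1922
c2 top~ 0.411
c3 top~ 0.1753
s14 c0 40 [0.0918 0.1242 0.1264 0.1273]
s14 c1 110 [0.091  0.1103 0.1349 0.1376]
s14 c3 58 [0.1109 0.1316 0.1391 0.1409]
s14 mid 219 [0.1068 0.4308 0.455  0.4671]
floor 3061 [-2.6215 -0.1727  0.2157] tilt deg 69.16 dir -176.0
c0 top~ 0.0459
c1 top~ 0.3386
c2 top~ 0.4472
c3 top~ 0.1544
```

Peel step measured: c0 +1 mm, c1 +10 mm, c3 +14 mm, and c2 about +25 mm from the TCP rise. That satisfies the corner-first condition, and the arm held it there for more than 0.3 s. I'll keep tilting about the far corner to free the last nubs.

```bash
cat >> h.py <<'E'
def pivot(al,piv=(0,.205,-.022),th=125,B=(.4772,-.0745,.0881),lift=0):
    D=down(th);P=np.array(piv);r=R.from_rotvec([np.radians(al),0,0]).as_matrix()
    t=np.array(B)+D@(P-r@P)+np.array([0,0,lift]); return t,D@r
E
python3 -c "
from h import *
for a in (7,10,13,16,19,22,25):
    t,M=pivot(a);print(a);rel(*t,M=M)"
```

```text
7
t 26.82 p [ 0.4746 -0.0759  0.1132] th 125.0 tilt [-0.1  -0.07] w 0.0096 F [0.7 0.2 2. ]
shift cm [-0.03  0.17 -0.03] rot [-0.  0. -0.]
10
t 26.82 p [ 0.4746 -0.0759  0.1132] th 125.0 tilt [-0.1  -0.07] w 0.0096 F [0.7 0.2 2. ]
shift cm [-0.03  0.09 -1.1 ] rot [ 3. -0. -0.]
13
t 26.82 p [ 0.4746 -0.0759  0.1132] th 125.0 tilt [-0.1  -0.07] w 0.0096 F [0.7 0.2 2. ]
shift cm [-0.03  0.06 -2.18] rot [ 6. -0. -0.]
16
t 26.82 p [ 0.4746 -0.0759  0.1132] th 125.0 tilt [-0.1  -0.07] w 0.0096 F [0.7 0.2 2. ]
shift cm [-0.03  0.08 -3.26] rot [ 9. -0. -0.]
19
t 26.82 p [ 0.4746 -0.0759  0.1132] th 125.0 tilt [-0.1  -0.07] w 0.0096 F [0.7 0.2 2. ]
shift cm [-0.03  0.16 -4.34] rot [12. -0. -0.]
22
t 26.82 p [ 0.4746 -0.0759  0.1132] th 125.0 tilt [-0.1  -0.07] w 0.0096 F [0.7 0.2 2. ]
shift cm [-0.03  0.3  -5.41] rot [15. -0. -0.]
25
t 26.82 p [ 0.4746 -0.0759  0.1132] th 125.0 tilt [-0.1  -0.07] w 0.0096 F [0.7 0.2 2. ]
shift cm [-0.03  0.5  -6.47] rot [18. -0. -0.]
```

>>> drive_tool(
  targets=[0, -0.02, -0.4, 1, 0, 0, 0, -0.05, -0.8, 2, 0, 0, 0, -0.08, -1.1, 3, 0, 0, 0, -0.09, -1.5, 4, 0, 0, 0, -0.1, -1.9, 5, 0, 0, 0, -0.1, -2.2, 6, 0, 0, 0, -0.1, -2.6, 7, 0, 0, 0, -0.09, -3, 8, 0, 0, 0, -0.08, -3.3, 9, 0, 0, 0, -0.05, -3.7, 10, 0, 0, 0, -0.05, -3.7, 10, 0, 0],
)

```text
time: 27.73
position: [0.4789, -0.0732, 0.1502]
tool_rot: [0.456, 0.877, -0.132, -0.068]
ft_force: [-0.6, 0.4, 0.3]
grip_width: 0.0101
```

```bash
python3 tp.py s15
```

```text
27.7333 [ 0.4789 -0.0732  0.1502] z [-0.239 -0.169 -0.956] [-0.6  0.4  0.3] 0.010130191249527859
```

View pics/s15c.png

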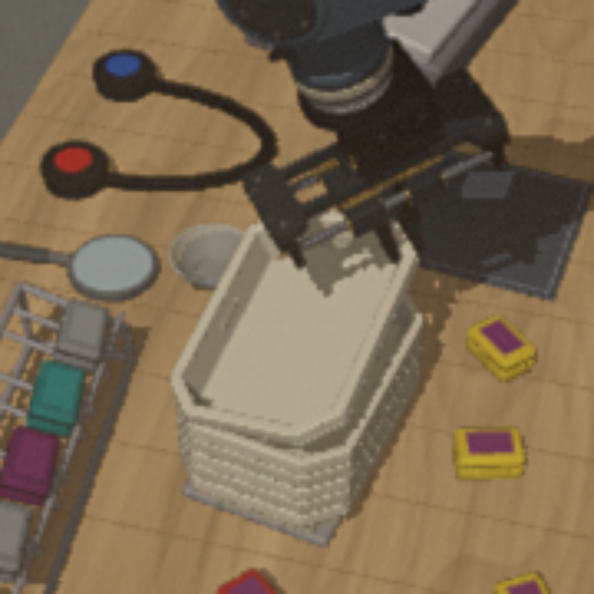

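>>> drive_tool(
  targets=[0, -0.06, -0.2, 0, 0, 0, 0, -0.15, -0.5, 0, 0, 0, 0, -0.3, -0.95, 0, 0, 0, 0, -0.44, -1.43, 0, 0, 0, 0, -0.58, -1.9, 0, 0, 0, 0, -0.73, -2.4, 0, 0, 0, 0, -0.88, -2.9, 0, 0, 0, 0, -1.1, -3.6, 0, 0, 0, 0, -1.3, -4.3, 0, 0, 0, 0, -1.46, -4.8, 0, 0, 0, 0, -1.46, -4.8, 0, 0, 0],
)

```text
time: 28.75
position: [0.4792, -0.0734, 0.2014]
tool_rot: [0.457, 0.877, -0.131, -0.067]
ft_force: [0.9, -0.0, -0.2]
grip_width: 0.0101
```

```bash
python3 tp.py s16
```

```text
28.75 [ 0.4792 -0.0734  0.2014] z [-0.237 -0.168 -0.957] [ 0.9 -0.  -0.2] 0.010115886788797003
```

View pics/s16c.png

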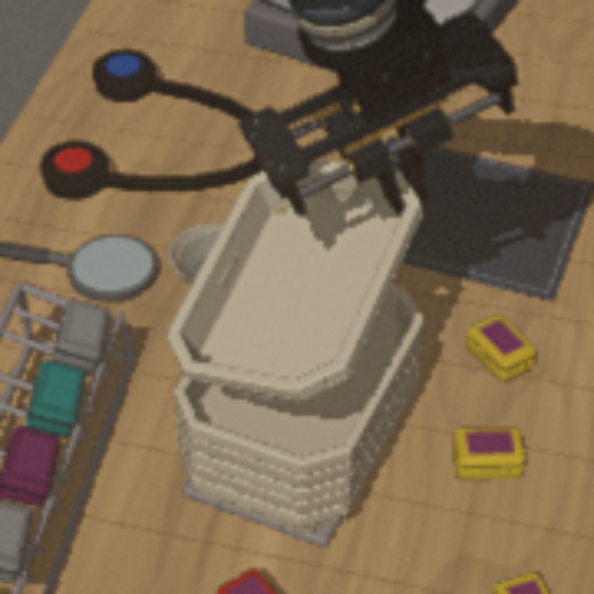

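The tray is free and the stack is standing where it was. I'll level it and carry it over.

```bash
python3 -c "
from h import *
rel(.470,-.10,.225,125)"
```

```text
t 28.85 p [ 0.4785 -0.0732  0.2003] th 125.0 tilt [-0.239 -0.168] w 0.0103 F [ 0.1  0.6 -1.8]
shift cm [-1.71 -2.85 -1.71] rot [-17.   0.  -0.]
```

>>> drive_tool(
  targets=[-0.1, -0.2, -0.2, -1, 0, 0, -0.3, -0.5, -0.4, -3, 0, 0, -0.5, -0.9, -0.6, -5, 0, 0, -0.7, -1.2, -0.8, -7, 0, 0, -0.9, -1.6, -1, -9, 0, 0, -1.1, -1.9, -1.2, -11, 0, 0, -1.3, -2.3, -1.4, -13, 0, 0, -1.5, -2.6, -1.6, -15, 0, 0, -1.7, -2.8, -1.7, -16.5, 0, 0, -1.7, -2.8, -1.7, -17, 0, 0],
)

```text
time: 29.68
position: [0.4694, -0.1005, 0.2247]
tool_rot: [0.462, 0.887, 0.0, 0.0]
ft_force: [-0.1, -0.5, -0.8]
grip_width: 0.0106
```

```bash
python3 tp.py s17; python3 -c "
from h import *
rel(.389,-.401,.15,125)"
```

```text
29.6833 [ 0.4694 -0.1005  0.2247] z [ 0.001  0.    -1.   ] [-0.1 -0.5 -0.8] 0.010587919263017363
t 29.78 p [ 0.4696 -0.0999  0.2244] th 124.9 tilt [-0.  0.] w 0.0103 F [ 0.4 -0.2 -0.2]
shift cm [-20.07 -23.84   7.44] rot [-0.  -0.  -0.1]
```

View pics/s17c.png

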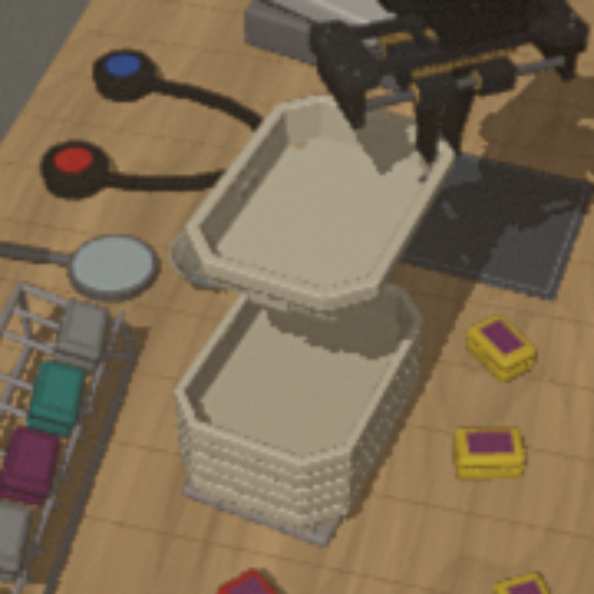

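>>> drive_tool(
  targets=[-0.4, -0.5, 0, 0, 0, 0, -1.3, -1.6, 0, 0, 0, 0, -2.6, -3.1, 0, 0, 0, 0, -4.2, -5, 0, 0, 0, 0, -6, -7.1, 0, 0, 0, 0, -8, -9.5, 0, 0, 0, 0, -10, -11.9, 0, 0, 0, 0, -12, -14.3, 0, 0, 0, 0, -13.8, -16.4, 0, 0, 0, 0, -15.4, -18.3, 0, 0, 0, 0, -16.6, -19.7, 0, 0, 0, 0, -17.2, -20.4, 0, 0, 0, 0],
)

```text
time: 30.78
position: [0.4014, -0.3604, 0.2241]
tool_rot: [0.462, 0.887, -0.001, 0.0]
ft_force: [0.2, 0.1, -0.7]
grip_width: 0.0104
```

```bash
python3 tp.py s18; python3 -c "
from h import *
rel(.389,-.401,.116,125)
snap('top','t18')"
```

```text
30.7833 [ 0.4014 -0.3604  0.2241] z [-0.    -0.001 -1.   ] [ 0.2  0.1 -0.7] 0.010366415060029065
t 30.88 p [ 0.4016 -0.3589  0.2241] th 124.9 tilt [-0. -0.] w 0.0101 F [ 1.4  0.8 -1. ]
shift cm [-2.74 -3.44 10.81] rot [-0.  -0.  -0.1]
```

View pics/t18.png

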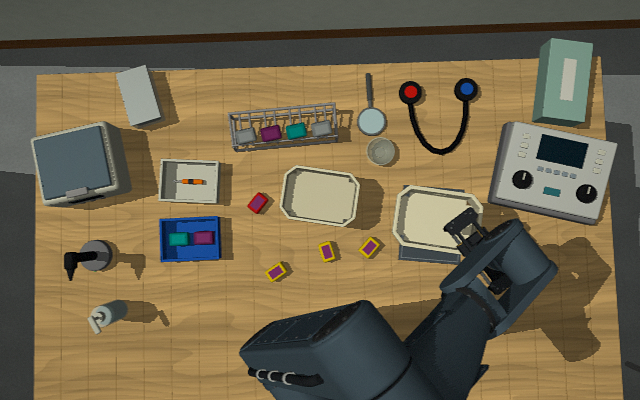

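View pics/s18.png

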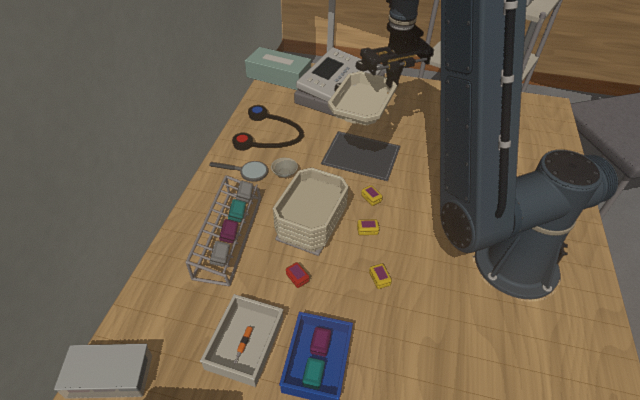

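>>> drive_tool(
  targets=[-0.4, -0.5, 0.5, 0, 0, 0, -0.9, -1.1, 1.5, 0, 0, 0, -1.4, -1.7, 3, 0, 0, 0, -1.8, -2.3, 4.5, 0, 0, 0, -2.2, -2.8, 6, 0, 0, 0, -2.5, -3.2, 7.5, 0, 0, 0, -2.7, -3.4, 8.7, 0, 0, 0, -2.7, -3.4, 9.3, 0, 0, 0, -2.7, -3.4, 9.5, 0, 0, 0, -2.7, -3.4, 9.5, 0, 0, 0, -2.7, -3.4, 9.5, 0, 0, 0],
)

```text
time: 31.85
position: [0.3897, -0.399, 0.1298]
tool_rot: [0.461, 0.887, -0.0, 0.0]
ft_force: [-0.7, 0.0, -0.1]
grip_width: 0.0104
```

```bash
python3 tp.py s19; python3 - <<'E'
from h import *
snap('top','t19')
z=np.load('pics/t19.npz');p,d=z['p'],z['d'];W=world('top',d);s=cv2.cvtColor(p,cv2.COLOR_RGB2HSV)[...,1]
V,U=np.mgrid[:400,:640]
m=(U>385)&(U<490)&(V>170)&(V<280)&(s<75)&(p.min(2)>100)&(W[...,2]>.11)
P=W[m];rim=P[(P[:,2]>.148)];r=cv2.minAreaRect((rim[:,:2]*1000).astype(np.float32));print(m.sum(),r,np.percentile(P[:,2],[5,50,95]))
T=np.array([.389+.0715,-.401+.0765]);o=robot.get_obs()['position'];ctr=o[:2]+[.0715,.0765];print('pred ctr',ctr)
fl=P[(np.hypot(*(P[:,:2]-ctr).T)<.05)];A=np.c_[fl[:,:2]-ctr,np.ones(len(fl))];c=np.linalg.lstsq(A,fl[:,2],rcond=None)[0];print('floor',len(fl),c,'tilt',np.degrees(np.hypot(*c[:2])))
st=(U>275)&(U<365)&(V>160)&(V<230)&(s<75)&(p.min(2)>100)&(W[...,2]>.085)
prect('top',st,.110,'stack')
z0=np.load('pics/top0.npz');prect('top',(U>395)&(U<470)&(V>180)&(V<270)&(z0['p'].max(2)<115)&(world('top',z0['d'])[...,2]<.02),.003,'mat')
E
```

```text
31.85 [ 0.3897 -0.399   0.1298] z [ 0. -0. -1.] [-0.7  0.  -0.1] 0.010380491767339763
2987 ((479.5804748535156, -219.71656799316406), (419.961669921875, 148.95596313476562), 79.67369079589844) [0.1304056  0.13613958 0.1687786 ]
pred ctr [ 0.46137657 -0.32292277]
floor 1041 [-0.02331385 -0.02631388  0.13515045] tilt 2.014299915945726
stack 624 [5.482e+02 3.000e-01] [211.7 152. ] 79.9 mean [546.7  -7.1 110. ]
mat 4624 [ 460.5 -324.6] [184.4 223.6] 83.6 mean [ 459.9 -324.5    3. ]
```

View pics/t19.png

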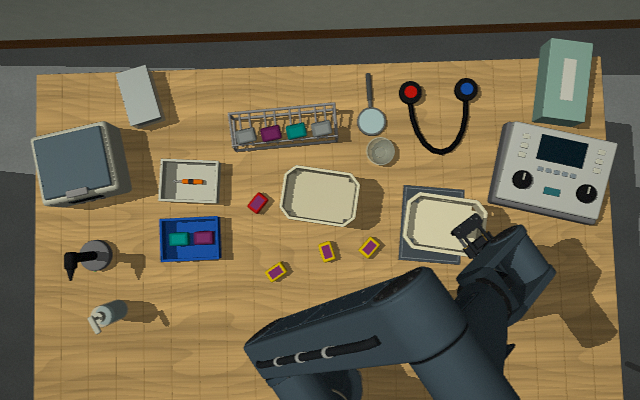

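View pics/s19.png

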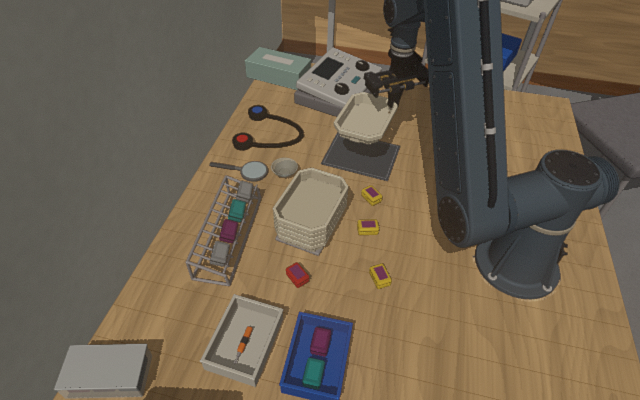

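>>> drive_tool(
  targets=[0, 0, 0, 0, 0, 0, 0, 0, 0, 0, 0, 0, 0, 0, 0, 0, 0, 0, 0, 0, 0, 0, 0, 0, 0, 0, 0, 0, 0, 0, 0, 0, 0, 0, 0, 0],
)

```text
time: 32.5
position: [0.3894, -0.3992, 0.1295]
tool_rot: [0.462, 0.887, 0.0, -0.0]
ft_force: [-1.0, -0.3, -0.7]
grip_width: 0.0105
```

```bash
python3 - <<'E'
from h import *
z=np.load('pics/t19.npz');p,d=z['p'],z['d'];W=world('top',d);s=cv2.cvtColor(p,cv2.COLOR_RGB2HSV)[...,1]
V,U=np.mgrid[:400,:640]
m=(U>385)&(U<488)&(V>185)&(V<265)&(s<75)&(p.min(2)>100)&(W[...,2]>.11)
prect('top',m,.167,'tray')
o=robot.get_obs();print(o['position'],o['joint_velocities'].round(3),o['grip_width'],o['time'])
E
```

```text
tray 2947 [ 460.8 -323.4] [213.4 151.7] 80.0 mean [ 466.4 -309.1  167. ]
[ 0.38938759 -0.39917294  0.12945944] [ 0.     0.002 -0.    -0.     0.002 -0.   ] 0.010498956705733527 32.5
```

The tray centre is at (0.461,−0.323), against the mat centre at (0.4605,−0.3245), and everything is still. I'll hand in.

```bash
python3 -c "
from rig import robot
print(robot.hand_in())"
```

```text
the job is handed in; nothing more can be done
None
```

I did the whole job and handed it in at 32.5 s, still holding the tray; the hand-in gave no verdict.

**What I did**
- **Sorting:** The teal and plum cases are in the blue bin and the orange tool is in the white bin, each set down from a few millimetres above the floor.
- **Peel:** I pinched corner2 and lifted it about 25 mm while corner0 opposite rose about 1 mm. The other two corners rose about 10 and 14 mm. I then tilted the tray to 17°, lifted it clear and levelled it.

**Last checks**
- **Tray:** Its centre is about 1 mm from the mat centre. It is tilted about 2°, with its underside about 130 mm above the counter, pinched at 10.5 mm with the joints at rest.
- **Stack and bins:** The stack measures within about 1 mm of its start in the top view. The cases and the tool are seen lying in their bins.
- **Other objects:** The headset, magnifier, dish and racked cases look unmoved in the last pictures; I did not measure them.

**What disagreed**
- My first grasp of the teal case closed above it. Both cameras showed the fingertips about 26 mm above the reported TCP, so I corrected for that in every later move. The case had not moved.
- One depth fit of the tray floor failed while the tray was on the stack, so I took the corner rises from local rim heights, and corner2's rise from the arm's own position.
- A later depth fit of the tray rim over the mat picked up other objects, so I repeated it on a tighter patch.

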